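# Put the forming mandrels away in their clip case

## Task

Turn both red quarter-turn latches of the blue-lidded mandrel case open and lift the lid off onto the bench clear of the case, then press every loose steel mandrel home between the spring clips of a free bay, one mandrel to a bay. Afterwards put the lid squarely back on the case and turn each latch until it drops into its locked detent over the lid. Leave the cup, the steel tumbler and the blue wooden form standing where they are.

Things in the scene. Friction and masses are not known exactly. Their poses are not given: they have to be found in the camera images.
- case: the mandrel case, fixed to the bench, an open plywood tray 152 mm (its x) by 242 mm (its y) by 58 mm high, walls 8 mm, floor 8 mm. Origin at the centre of its underside on the bench; z up. Inside are four bays 50 mm apart along its y; each takes one mandrel lying along the case's x
- bay0 (a point): seat point of bay 0: where the middle of a mandrel lies when it is home in that bay, 30 mm above the bench. All bays are alike: the bar rests on two wooden ledges 10 mm above the tray floor, 40 mm either side of its middle; the middle hangs free. Low wooden cheeks stand 2.5 mm beside the bar on the ledges
- bay1 (a point): seat point of bay 1: where the middle of a mandrel lies when it is home in that bay, 30 mm above the bench. At each end of a bay stands an upright spring clip whose round lip overhangs the end of a seated bar by 3.4 mm; clips reach 44 mm above the bench, lower than the case walls (58 mm)
- bay2 (a point): seat point of bay 2: where the middle of a mandrel lies when it is home in that bay, 30 mm above the bench. Pushed straight down, level and centred to about 2 mm, a bar's chamfers spread the two clips (10 to 20 N altogether, over the last 20 mm); when it touches the ledges the lips have snapped over its upper end edges
- bay3 (a point): seat point of bay 3: where the middle of a mandrel lies when it is home in that bay, 30 mm above the bench
- case_rim (a point): centre of the case's rim, 58 mm above the bench: the lid's origin lies here when the lid is fully seated; axes as the case's
- latch_far (a joint): quarter-turn latch in the middle of the case's +x side. 0 rad = locked, its steel bar over the lid; 1.571 = open, turned anticlockwise seen from above, the bar then along the case's -y, clear of the lid. A hidden square cam and leaf spring resist leaving either end (0.1 to 0.2 Nm); past half way they pull it on and it drops into the detent at the other end by itself. Starts locked
- grip_far (a point): on the far latch's axis (96 mm along +x from the case's centre), 89 mm above the bench, in its red upright wing: 56 mm long (this point's x), 13 mm thick (y), from 16 mm below to 10 mm above this point. The wing lies along the case's x when locked. The 66 mm long steel bar under it points to the point's -x, 2 mm above the lid
- latch_near (a joint): the same latch in the middle of the case's -x side, turned half round: 0 rad = locked, bar over the lid; 1.571 = open, also anticlockwise seen from above, the bar then along the case's +y. Starts locked
- grip_near (a point): grip of the near latch, on its axis (96 mm along -x from the case's centre), 89 mm above the bench, in a red wing like the far one (x along the wing, the bar points to the point's -x)
- lid: loose blue lid, 0.35 kg, plate 152 mm (x) by 242 mm (y) by 6 mm. Origin at the centre of the plate's underside; below it a rounded locating frame 7 mm deep that drops inside the case walls with 2.5 mm to spare all round. Lying on the bench its origin is 7 mm high. Either way round fits. Starts seated on the case
- lid_handle (a point): middle of the lid's black bar handle, 31 mm above the lid's origin: a bar 14 mm thick (x), 100 mm long (y), 14 mm high, on two posts 44 mm either side of the middle; open gap of 18 mm between bar and plate
- mandrel0: forming mandrel: a square steel bar 110 mm long, 24 by 24 mm with 2.5 mm bevelled edges, 0.45 kg, all four alike, both ends chamfered by 5 mm down to a 14 mm square face. Origin at the middle of its axis, its own x along the bar. It lies on the bench on one of its sides, so its middle is 12 mm high. May be absent (None)
- mandrel1: forming mandrel: a square steel bar 110 mm long, 24 by 24 mm with 2.5 mm bevelled edges, 0.45 kg, all four alike, both ends chamfered by 5 mm down to a 14 mm square face. Origin at the middle of its axis, its own x along the bar. It lies on the bench on one of its sides, so its middle is 12 mm high. May be absent (None)
- mandrel2: forming mandrel: a square steel bar 110 mm long, 24 by 24 mm with 2.5 mm bevelled edges, 0.45 kg, all four alike, both ends chamfered by 5 mm down to a 14 mm square face. Origin at the middle of its axis, its own x along the bar. It lies on the bench on one of its sides, so its middle is 12 mm high. May be absent (None)
- mandrel3: forming mandrel: a square steel bar 110 mm long, 24 by 24 mm with 2.5 mm bevelled edges, 0.45 kg, all four alike, both ends chamfered by 5 mm down to a 14 mm square face. Origin at the middle of its axis, its own x along the bar. It lies on the bench on one of its sides, so its middle is 12 mm high. May be absent (None)
- cup: white drinking cup, 84 mm wide, 100 mm high, bystander; origin at the centre of its underside
- tumbler: steel tumbler, 76 mm wide, 95 mm high, bystander; origin at the centre of its underside
- form: blue turned wooden form, 84 mm wide, 120 mm high, bystander; origin at the centre of its underside
There are look-alikes about, which are no part of the job. What is shaped like the mandrel1 but orange or turquoise is not meant.

How it is judged:
By the outcome, as a careful person would: the job done as asked, in the order asked, and still so for the second after the job is handed in, with the robot touching nothing.
Of mandrel0, mandrel1, mandrel2, mandrel3 only 2 to 4 are there at a start; the rules pass over those that are not, and their reading is None.
At some moment in a run one of mandrel0, mandrel1, mandrel2, mandrel3, lid may be knocked a few centimetres aside while the robot is not near it.
Once in a run the grip may slacken for a moment while it holds something.
It also fails if it takes over 210 s, if anything falls off the work surface, if the arm or the gripper's body presses on something with over 40 N, if the wrist force passes 120 N, or if a joint passes its speed limit or range.

## Robot

A 6-joint arm with a two-finger parallel gripper is mounted at the origin on the work surface. World frame = base frame: x ahead of the robot, y to its left, z up, the work surface at z = 0. Lengths are in m, angles in rad, forces in N, time in s.
With the tool pointing down it reaches from about 0.2 to 0.875 m from the base axis. Payload 3.4 kg.
Tool frame: the origin (TCP) lies at the very end of the fingers, on their centre line; the grasp point (between the pads) lies 19 mm behind it; z points along the fingers, y is the direction in which the jaws open and shut (so a half turn about z gives the same grasp; the last joint's range is limited). The gripper opens to 94 mm and grips with 3 to 60 N. Pads are 16 mm wide; open, the fingers measure 119 mm over their backs; the gripper's body (75 mm by 177 mm) begins 78 mm behind the grasp point.
Start: joints at [1.137, 0.276, 1.505, -0, 1.361, -0.121], TCP at [0.177, 0.547, 0.205] pointing down, gripper open.
Joint ranges: [-2.89, 2.89], [-0.75, 2.08], [0.22, 2.7], [-1.18, 4.32], [0.11, 2.71], [-2.7, 2.7]. Speed limits (rad/s): [2.57, 2.57, 3.14, 3.14, 3.14, 3.14].

## Interface

Orientations are given as a unit quaternion [x, y, z, w].
In Python, from plant import bot gives the robot as it stands.
- The arm moves only by the tool carry_out, never from a script. Its argument "deltas" is a list that holds one entry, the list of rows, each a list of 7 numbers: the opening, from -1 (shut) to 1 (fully open), then the shift along the world's x, y, z as a fraction of full scale, then the turn, a rotation vector about the world's x, y, z as a fraction of full scale. In form: [[[hand, dx, dy, dz, wx, wy, wz], ...]]. A call has 1 to 5 rows; each row is the pose to reach, as a shift and turn from the pose commanded when the call began; what a row does not reach only later rows make up. Full scale, the value 1, is 0.5 m for a shift and 90 degrees for a turn. A row lasts 1/10 s, in which the tool goes at most 50 mm and 8.59 degrees, less where a joint would pass 70% of its speed; a pose out of reach is approached as far as the arm can. A call with a number of a shift or a turn outside -1 to 1 is refused whole. A call with a gripper value outside its range is refused whole. The fingers move at their own pace and stop on an object; the grip force is fixed at half the most. Time passes only in rows, so rows that repeat a pose let the fingers close. It gives the time, the measured TCP pose, the force and the opening at its end, in the units of the state.
- bot.get_state(): the state, without advancing time (a new reading comes with each control period).
- bot.read_camera(name): name is "side" or "top"; returns a dict with "img" (400x640x3 uint8, blue, green, red), "fov_y" (degrees; the focal length in pixels is half the picture's height over the tangent of half this angle, whatever the lens; pixels are square), "cx", "cy" (the principal point, pixels), "extrinsics" (4x4, takes a point from camera to world coordinates). Camera axes: x right, y up, looking along -z (the intrinsics and any distortion apply to the point x, -y, -z); pixel columns grow to the right and rows downward; lengths in m; the calibration is good to about 2 mm. A picture is of the moment at which its call begins. There is no depth.
- bot.sign_off(): hands the job in, once; it reports no verdict.
Trained networks look in a picture, given as the dict that the camera call returned (one of the last four; its "shot" number tells which), for a name from the list of things; names that differ only in an ending like _2 or _b are one class to them, and where a whole thing is asked for, a point or a joint stands for the part that bears it (a point fixed in the world has none). Each returns a list of dicts, best first, with "conf" (0 to 1); they miss things now and then, are a little off and sometimes report something else, mostly with a low value. They report only what shows in the picture. A call takes as long as a camera call. They do not tell look-alikes from the thing itself.
- bot.spot_in(picture, query): "extent" ([left, top, right, bottom] in pixels, round what is visible of it).
- bot.silhouettes(picture, query): "mask" (400x640 bool, what is visible of it) and "extent" ([left, top, right, bottom] in pixels, round what is visible of it).
- bot.pinpoint(picture, query): "centre" ([row, column] in pixels: a listed point, or the origin of a listed thing).
The state is a dict: "t": time; "qpos": joint angles; "dq": joint speeds; "effort": joint torques, N m; "eef_pos": TCP position; "tcp_rot": TCP orientation; "wrist_force": force on the tool from outside, world axes, zero at the start; "ft_torque": the same for the moment, N m; "finger_gap": opening from 0.0 (shut) to 1.0 (fully open).
Only numpy, scipy, OpenCV 4.12 (cv2) and the standard library are available. Lean on these libraries where they do the work, as an engineer would, in place of code of your own. Each camera call takes 0.05 s, during which the arm holds its last target. There are 200 camera calls.

## Working session

There is one attempt and no reset: what is moved stays moved. The work goes in short steps, Python scripts to look and compute and a tool call to move; the robot and the scene stay as the last step left them, time stands still between calls to the robot, and variables do not carry over. Pictures are saved under pics/ and viewed, about 12 in all and at most 16, crops included, and the job is handed in when it is done.

Besides the shell and the picture viewer there is one more tool, called by a JSON object that holds its "method" and its "body". carry_out: Moves the arm, as the interface text tells. Its arguments: {"type":"object","properties":{"deltas":{"type":"array"}},"required":["deltas"]}

```bash
ls; mkdir -p pics
cat > h.py <<'E'
import numpy as np, cv2
from plant import bot
def K(p):
    f=p["img"].shape[0]/2/np.tan(np.radians(p["fov_y"])/2); return f
def ray(p,row,col):
    f=K(p); d=np.array([(col-p["cx"])/f,-(row-p["cy"])/f,-1.]); E=np.array(p["extrinsics"]); return E[:3,3],E[:3,:3]@d
def at(p,row,col,z):
    o,d=ray(p,row,col); return o+d*(z-o[2])/d[2]
def proj(p,X):
    E=np.array(p["extrinsics"]); c=E[:3,:3].T@(np.asarray(X)-E[:3,3]); f=K(p); return p["cy"]-f*c[1]/-c[2], p["cx"]+f*c[0]/-c[2]
def save(p,n,box=None,s=1):
    im=p["img"]
    if box: l,t,r,b=box; im=im[t:b,l:r]
    cv2.imwrite("pics/"+n,cv2.resize(im,None,fx=s,fy=s,interpolation=cv2.INTER_CUBIC))
E
python3 - <<'E'
from h import *
P={}
for n in("top","side"):
    p=bot.read_camera(n);save(p,n+"0.png");print(n,{k:v for k,v in p.items() if k!="img"})
    for q in ["case","lid","lid_handle","grip_far","grip_near","mandrel0","cup","tumbler","form","case_rim"]:
        for d in bot.pinpoint(p,q):
            if d["conf"]>.2: print(q,round(d["conf"],2),np.round(d["centre"],1),np.round(at(p,*d["centre"],{"lid_handle":.089,"grip_far":.089,"grip_near":.089,"mandrel0":.012,"lid":.058,"case_rim":.058}.get(q,0)),3))
print(bot.get_state())
E
```

```text
pics
top {'fov_y': 51.00949441306137, 'cx': 319.04315111175487, 'cy': 202.3898533813245, 'extrinsics': array([[-2.19403729e-02,  9.97171320e-01, -7.18886515e-02,
         4.59488013e-01],
       [-9.99758364e-01, -2.19809395e-02,  2.26862421e-04,
        -9.97807765e-02],
       [-1.35395940e-03,  7.18762581e-02,  9.97412638e-01,
         1.13900490e+00],
       [ 0.00000000e+00,  0.00000000e+00,  0.00000000e+00,
         1.00000000e+00]]), 'shot': 1}
case 0.8 [196.9 282.9] [ 0.559 -0.002  0.   ]
lid 0.61 [196.1 278.9] [0.556 0.003 0.058]
lid_handle 0.85 [194.3 278.8] [0.558 0.001 0.089]
grip_far 0.55 [152.7 276.9] [0.664 0.004 0.089]
grip_near 0.8 [229.3 275.4] [0.47  0.011 0.089]
mandrel0 0.98 [236.2 428.1] [ 0.443 -0.39   0.012]
mandrel0 0.84 [293.6 424.7] [ 0.292 -0.375  0.012]
mandrel0 0.78 [186.4 415.5] [ 0.578 -0.362  0.012]
mandrel0 0.69 [227.9 470.9] [ 0.463 -0.506  0.012]
mandrel0 0.66 [234.3 376.1] [ 0.452 -0.251  0.012]
cup 0.91 [119.7 379.5] [ 0.767 -0.272  0.   ]
tumbler 0.95 [140.2 153.2] [0.723 0.353 0.   ]
form 0.74 [122.3 244.6] [0.768 0.101 0.   ]
case_rim 0.8 [193
[... 1024 characters left out ...]
 0.8 [279.9 220.3] [0.768 0.109 0.   ]
{'t': 1.1, 'qpos': array([ 1.13700153e+00,  2.75891712e-01,  1.50488581e+00,  2.23105856e-05,
        1.36065958e+00, -1.20988063e-01]), 'dq': array([-0.00067269,  0.001135  ,  0.00066479,  0.00012107,  0.00030556,
        0.00089746]), 'effort': array([-1.76320678e-03, -4.04473436e+01, -2.37499309e+01,  7.02334475e-02,
        2.53022084e-02, -2.57124199e-06]), 'eef_pos': array([0.17696033, 0.54715423, 0.20550341]), 'tcp_rot': array([1.55768787e-01, 9.87793541e-01, 7.77887190e-05, 1.08052310e-05]), 'wrist_force': array([-0.04182255, -0.14839633,  0.17703465]), 'ft_torque': array([-0.0246534 , -0.00913763, -0.02134069]), 'finger_gap': 1.001185754850415}
```

View pics.

View pics/top0.png

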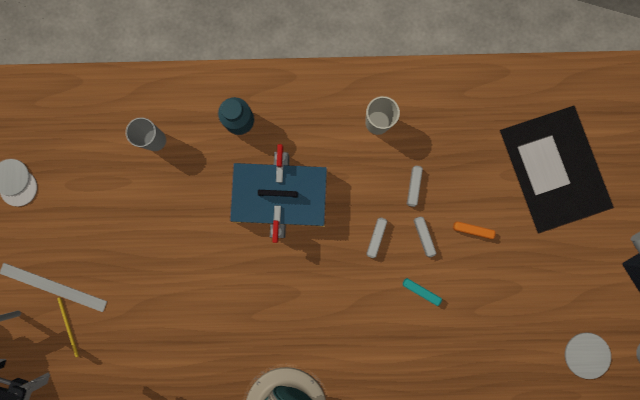

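View pics/side0.png

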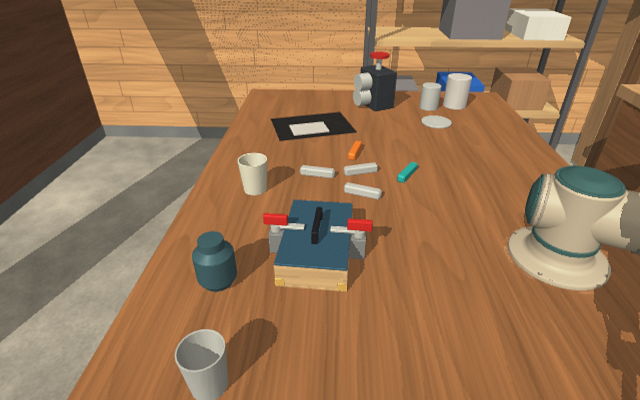

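```bash
cat >> h.py <<'E'
def rect(p,m,z):
    c,_=cv2.findContours(m.astype(np.uint8),cv2.RETR_EXTERNAL,cv2.CHAIN_APPROX_NONE); c=max(c,key=cv2.contourArea)[:,0,:]
    X=np.array([at(p,v,u,z)[:2] for u,v in c]); r=cv2.minAreaRect((X*1000).astype(np.float32)); b=cv2.boxPoints(r)
    e=max(((b[1]-b[0]),(b[2]-b[1])),key=np.linalg.norm); return np.round(r[0],1),np.round(r[1],1),round(np.degrees(np.arctan2(e[1],e[0]))%180,1)
E
python3 - <<'E'
from h import *
ps=[bot.read_camera(n) for n in("top","side")]
for p,n in zip(ps,("top","side")):
    for q,z in (("lid",.061),("mandrel0",.018),("latch_far",.09)):
        for d in bot.silhouettes(p,q):
            if d["conf"]>.3: print(n,q,round(d["conf"],2),np.round(d["extent"]),rect(p,d["mask"],z))
    for q in("grip_far","grip_near","lid_handle"):
        for d in bot.pinpoint(p,q)[:1]: print(q,round(d["conf"],2),np.round(at(p,*d["centre"],.089),4))
a,b=ps
im=np.hstack([cv2.resize(a["img"][140:250,215:345],None,fx=3,fy=3),cv2.resize(a["img"][155:265,360:490],None,fx=3,fy=3)])
cv2.imwrite("pics/c1.png",im)
E
```

```text
top lid 0.9 [230. 164. 327. 225.] (array([561.7,   4.3]), array([244.2, 154.8]), np.float32(86.8))
top mandrel0 0.81 [415. 216. 437. 254.] (array([ 442.6, -380.1]), array([110.3,  28.9]), np.float32(17.5))
top mandrel0 0.76 [450. 222. 498. 239.] (array([ 457.4, -512.3]), array([111.8,  25.1]), np.float32(74.1))
top mandrel0 0.65 [405. 281. 442. 306.] (array([ 297.4, -367.2]), array([111.3,  27.1]), np.float32(59.0))
top mandrel0 0.59 [407. 168. 423. 206.] (array([ 578.2, -358.3]), array([ 26.4, 108.8]), np.float32(168.4))
top mandrel0 0.56 [268. 208. 284. 243.] (array([485.1,  14.8]), array([24. , 96.1]), np.float32(179.1))
top latch_far 0.54 [276. 146. 285. 182.] (array([637.2,  -4.9]), array([22.8, 96.9]), np.float32(179.2))
grip_far 0.5 [0.6642 0.0042 0.089 ]
grip_near 0.64 [0.4668 0.0183 0.089 ]
lid_handle 0.79 [0.5598 0.0022 0.089 ]
side lid 0.74 [272. 197. 353. 268.] (array([562.5,   2.4]), array([255. , 153.6]), np.float32(86.1))
side mandrel0 0.84 [343. 162. 377. 175.] (array([ 443.1, -369.6]), array([108.4,  58.6]), np.float32(15.1))
side mandrel0 0.76 [341. 182. 384. 198.] (array([ 445.7, -243.5]), array([ 55.3, 114.8]), np.float32(160.6))
side mandrel0 0.74 [349. 144. 359. 162.] (array([ 458.9, -497.6]), array([146.8,  32.4]), np.float32(76.5))
side mandrel0 0.55 [301. 168. 336. 181.] (array([ 578.4, -348.6]), array([ 63.2, 113.9]), np.float32(172.4))
side mandrel0 0.52 [395. 160. 417. 185.] (array([ 301.5, -355.8]), array([140.7,  37.8]), np.float32(60.1))
side latch_far 0.6 [262. 214. 306. 231.] (array([637.6,  12.9]), array([96.6, 67.2]), np.float32(2.3))
grip_far 0.84 [0.6574 0.0017 0.089 ]
grip_near 0.63 [0.4663 0.0089 0.089 ]
lid_handle 0.71 [0.5673 0.0061 0.089 ]
```

View pics/c1.png

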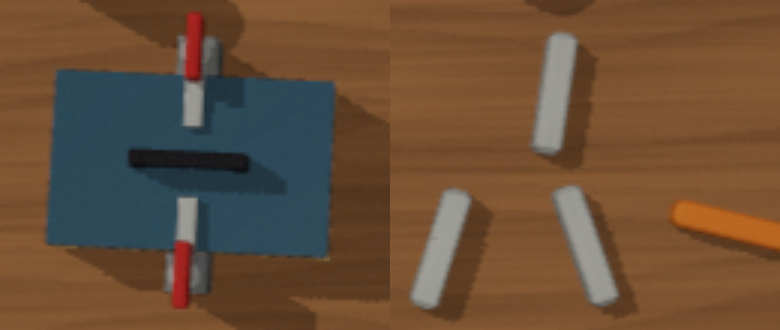

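{"method": "carry_out", "body": {"deltas": [[[1, 0.1924, -0.2192, 0, 0, 0, -0.3682], [1, 0.1924, -0.2192, 0, 0, 0, -0.3682], [1, 0.1924, -0.2192, 0, 0, 0, -0.3682], [1, 0.1924, -0.2192, 0, 0, 0, -0.3682]]]}}

```text
t: 2.2
eef_pos: [0.2762, 0.4337, 0.2056]
tcp_rot: [0.436, 0.9, -0.001, 0.001]
wrist_force: [-0.8, 0.3, 0.3]
finger_gap: 1.002
```

{"method": "carry_out", "body": {"deltas": [[[1, 0.1924, -0.2192, 0, 0, 0, -0.3682], [1, 0.1924, -0.2192, 0, 0, 0, -0.3682], [1, 0.1924, -0.2192, 0, 0, 0, -0.3682], [1, 0.1924, -0.2192, 0, 0, 0, -0.3682]]]}}

```text
t: 2.6
eef_pos: [0.373, 0.3241, 0.2056]
tcp_rot: [0.675, 0.738, 0.0, 0.002]
wrist_force: [0.2, 0.7, 0.2]
finger_gap: 0.998
```

{"method": "carry_out", "body": {"deltas": [[[1, 0.1924, -0.2192, 0, 0, 0, -0.3682], [1, 0.1924, -0.2192, 0, 0, 0, -0.3682], [1, 0.1924, -0.2192, 0, 0, 0, -0.3682], [1, 0.1924, -0.2192, 0, 0, 0, -0.3682]]]}}

```text
t: 3.0
eef_pos: [0.4695, 0.2143, 0.2054]
tcp_rot: [0.857, 0.515, 0.001, 0.002]
wrist_force: [-0.6, 1.4, -1.0]
finger_gap: 1.003
```

{"method": "carry_out", "body": {"deltas": [[[1, 0.1924, -0.2192, 0, 0, 0, -0.3682], [1, 0.1924, -0.2192, 0, 0, 0, -0.3682], [1, 0.1924, -0.2192, 0, 0, 0, -0.3682], [1, 0.1924, -0.2192, 0, 0, 0, -0.3682]]]}}

```text
t: 3.4
eef_pos: [0.5658, 0.1042, 0.205]
tcp_rot: [0.968, 0.25, 0.001, 0.002]
wrist_force: [0.5, 0.8, 0.6]
finger_gap: 0.999
```

{"method": "carry_out", "body": {"deltas": [[[1, 0.1924, -0.2192, 0, 0, 0, -0.3682], [1, 0.1924, -0.2192, 0, 0, 0, -0.3682], [1, 0.1924, -0.2192, 0, 0, 0, -0.3682], [1, 0.1924, -0.2192, 0, 0, 0, -0.3682], [1, 0.1924, -0.2192, 0, 0, 0, -0.3682]]]}}

```text
t: 3.9
eef_pos: [0.6585, -0.0022, 0.2046]
tcp_rot: [0.999, -0.032, -0.001, -0.0]
wrist_force: [-0.5, 0.7, 0.1]
finger_gap: 1.002
```

```bash
cat >> h.py <<'E'
from scipy.spatial.transform import Rotation as R
def st():
    s=bot.get_state(); y=R.from_quat(s["tcp_rot"]).as_matrix()
    print("t",round(s["t"],2),"tcp",np.round(s["eef_pos"],4),"jaw",round(np.degrees(np.arctan2(y[1,1],y[0,1])),2),"tilt",np.round(y[:2,2],4),"F",np.round(s["wrist_force"],1),"T",np.round(s["ft_torque"],2),"gap",round(s["finger_gap"]*94,1),"q6",round(s["qpos"][5],2)); return s
E
python3 -c "
from h import *
st()"
```

```text
t 3.9 tcp [ 0.6585 -0.0022  0.2046] jaw -93.72 tilt [-0.0012  0.0002] F [-0.5  0.7  0.1] T [-0.04  0.12 -0.01] gap 94.2 q6 1.53
```

{"method": "carry_out", "body": {"deltas": [[[0.2, 0, 0, -0.1, 0, 0, 0], [-0.2, 0, 0, -0.2, 0, 0, 0], [-0.2, 0, 0, -0.256, 0, 0, 0], [-0.2, 0, 0, -0.256, 0, 0, 0]]]}}

```text
t: 4.3
eef_pos: [0.6535, 0.0005, 0.073]
tcp_rot: [1.0, -0.03, -0.005, -0.0]
wrist_force: [-0.8, -0.4, -1.0]
finger_gap: 0.694
```

```bash
python3 -c "
from h import *
st()
p=bot.read_camera('side');save(p,'s1.png',(230,150,430,300),3)"
```

```text
t 4.3 tcp [6.535e-01 5.000e-04 7.300e-02] jaw -93.41 tilt [-0.0103  0.0012] F [-0.8 -0.4 -1. ] T [-0.02  0.16 -0.02] gap 65.2 q6 1.52
```

View pics/s1.png

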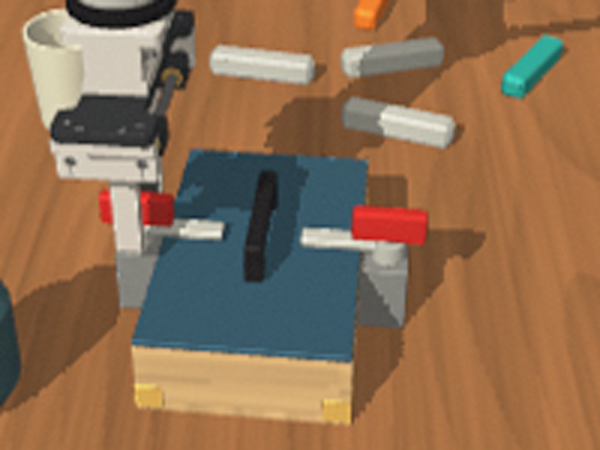

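{"method": "carry_out", "body": {"deltas": [[[-1, 0, 0, 0, 0, 0, 0], [-1, 0, 0, 0, 0, 0, 0], [-1, 0, 0, 0, 0, 0, 0], [-1, 0, 0, 0, 0, 0, 0], [-1, 0, 0, 0, 0, 0, 0]]]}}

```text
t: 4.85
eef_pos: [0.6583, -0.0009, 0.0783]
tcp_rot: [1.0, -0.031, 0.001, 0.0]
wrist_force: [0.0, 0.1, -0.1]
finger_gap: 0.226
```

{"method": "carry_out", "body": {"deltas": [[[-1, 0, 0, 0, 0, 0, 0], [-1, 0, 0, 0, 0, 0, 0]]]}}

```text
t: 5.05
eef_pos: [0.6581, -0.0022, 0.0779]
tcp_rot: [1.0, -0.031, 0.0, 0.001]
wrist_force: [-0.5, -3.2, 2.7]
finger_gap: 0.134
```

```bash
python3 -c "
from h import *
st()"
```

```text
t 5.05 tcp [ 0.6581 -0.0022  0.0779] jaw -93.59 tilt [ 0.0003 -0.0024] F [-0.5 -3.2  2.7] T [-0.69  0.25 -0.02] gap 12.6 q6 1.53
```

{"method": "carry_out", "body": {"deltas": [[[-1, 0, 0, 0, 0, 0, 0.08], [-1, 0, 0, 0, 0, 0, 0.16], [-1, 0, 0, 0, 0, 0, 0.24], [-1, 0, 0, 0, 0, 0, 0.32], [-1, 0, 0, 0, 0, 0, 0.335]]]}}

```text
t: 5.55
eef_pos: [0.658, -0.0016, 0.0779]
tcp_rot: [0.973, 0.23, -0.0, 0.001]
wrist_force: [-2.2, -1.8, 2.1]
finger_gap: 0.135
```

```bash
python3 -c "
from h import *
st()"
```

```text
t 5.55 tcp [ 0.658  -0.0016  0.0779] jaw -63.43 tilt [ 0.0001 -0.0011] F [-2.2 -1.8  2.1] T [-0.61  0.41 -0.12] gap 12.7 q6 1.0
```

{"method": "carry_out", "body": {"deltas": [[[-1, 0, 0, 0, 0, 0, 0.08], [-1, 0, 0, 0, 0, 0, 0.16], [-1, 0, 0, 0, 0, 0, 0.24], [-1, 0, 0, 0, 0, 0, 0.32], [-1, 0, 0, 0, 0, 0, 0.335]]]}}

```text
t: 6.05
eef_pos: [0.6575, -0.0012, 0.0779]
tcp_rot: [0.88, 0.475, -0.0, 0.0]
wrist_force: [-2.4, -2.1, 4.4]
finger_gap: 0.131
```

{"method": "carry_out", "body": {"deltas": [[[-1, 0, 0, 0, 0, 0, 0.08], [-1, 0, 0, 0, 0, 0, 0.16], [-1, 0, 0, 0, 0, 0, 0.24], [-1, 0, 0, 0, 0, 0, 0.335], [-1, 0, 0, 0, 0, 0, 0.335]]]}}

```text
t: 6.55
eef_pos: [0.657, -0.0009, 0.0779]
tcp_rot: [0.727, 0.687, -0.001, -0.001]
wrist_force: [-2.8, -2.0, 5.2]
finger_gap: 0.134
```

```bash
python3 -c "
from h import *
st()"
```

```text
t 6.55 tcp [ 0.657  -0.0009  0.0779] jaw -3.23 tilt [-0.0017 -0.0001] F [-2.8 -2.   5.2] T [-0.38  0.73 -0.04] gap 12.6 q6 -0.05
```

{"method": "carry_out", "body": {"deltas": [[[-0.2, 0, 0, 0, 0, 0, 0], [-0.2, 0, 0, 0, 0, 0, 0], [-0.2, 0, 0, 0, 0, 0, 0], [-0.2, 0, 0, 0.1, 0, 0, 0], [-0.2, 0, 0, 0.1, 0, 0, 0]]]}}

```text
t: 7.05
eef_pos: [0.6622, -0.0009, 0.1331]
tcp_rot: [0.727, 0.687, 0.004, 0.004]
wrist_force: [1.0, 0.1, 0.1]
finger_gap: 0.401
```

{"method": "carry_out", "body": {"deltas": [[[-0.2, -0.1, 0.006, 0, 0, 0, -0.335], [-0.2, -0.2, 0.012, 0, 0, 0, -0.335], [-0.2, -0.3, 0.018, 0, 0, 0, -0.335], [-0.2, -0.384, 0.025, 0, 0, 0, -0.335], [-0.2, -0.384, 0.025, 0, 0, 0, -0.335]]]}}

```text
t: 7.55
eef_pos: [0.4587, 0.0129, 0.1267]
tcp_rot: [0.88, 0.474, -0.003, -0.002]
wrist_force: [-0.0, -0.5, 0.3]
finger_gap: 0.402
```

{"method": "carry_out", "body": {"deltas": [[[-0.2, 0, 0, 0, 0, 0, -0.335], [-0.2, 0, 0, 0, 0, 0, -0.335], [-0.2, 0, 0, 0, 0, 0, -0.335], [-0.2, 0, 0, 0, 0, 0, -0.335]]]}}

```text
t: 7.95
eef_pos: [0.4673, 0.0117, 0.1276]
tcp_rot: [0.974, 0.227, 0.001, 0.0]
wrist_force: [0.3, 0.1, 0.9]
finger_gap: 0.399
```

{"method": "carry_out", "body": {"deltas": [[[-0.2, 0, 0, 0, 0, 0, -0.335], [-0.2, 0, 0, 0, 0, 0, -0.335], [-0.2, 0, 0, 0, 0, 0, -0.335], [-0.2, 0, 0, 0, 0, 0, -0.335], [-0.2, 0, 0, 0, 0, 0, -0.335]]]}}

```text
t: 8.45
eef_pos: [0.4671, 0.0117, 0.1274]
tcp_rot: [1.0, -0.031, 0.001, -0.0]
wrist_force: [-0.0, -0.4, -0.1]
finger_gap: 0.398
```

```bash
python3 -c "
from h import *
st()
p=bot.read_camera('side');save(p,'s2.png',(230,150,430,300),3)"
```

```text
t 8.45 tcp [0.4671 0.0117 0.1274] jaw -93.6 tilt [0.0012 0.0001] F [-0.  -0.4 -0.1] T [ 0.01  0.18 -0.05] gap 37.5 q6 1.51
```

View pics/s2.png

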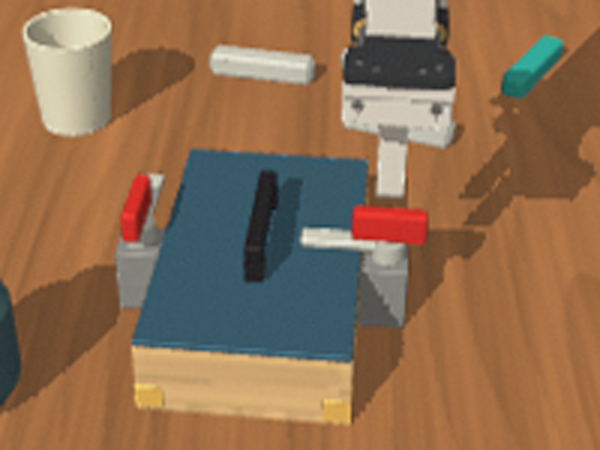

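{"method": "carry_out", "body": {"deltas": [[[-0.2, 0, 0, -0.06, 0, 0, 0], [-0.2, 0, 0, -0.1, 0, 0, 0], [-1, 0, 0, -0.1, 0, 0, 0], [-1, 0, 0, -0.1, 0, 0, 0], [-1, 0, 0, -0.1, 0, 0, 0]]]}}

```text
t: 9.0
eef_pos: [0.4672, 0.0115, 0.0785]
tcp_rot: [1.0, -0.031, 0.001, 0.0]
wrist_force: [0.2, 0.9, 0.3]
finger_gap: 0.18
```

{"method": "carry_out", "body": {"deltas": [[[-1, 0, 0, 0, 0, 0, 0], [-1, 0, 0, 0, 0, 0, 0]]]}}

```text
t: 9.2
eef_pos: [0.4672, 0.011, 0.0786]
tcp_rot: [1.0, -0.031, 0.001, 0.001]
wrist_force: [1.2, -2.2, 2.8]
finger_gap: 0.134
```

{"method": "carry_out", "body": {"deltas": [[[-1, 0, 0, 0, 0, 0, 0.08], [-1, 0, 0, 0, 0, 0, 0.16], [-1, 0, 0, 0, 0, 0, 0.24], [-1, 0, 0, 0, 0, 0, 0.32], [-1, 0, 0, 0, 0, 0, 0.335]]]}}

```text
t: 9.7
eef_pos: [0.467, 0.0119, 0.0785]
tcp_rot: [0.973, 0.23, 0.001, 0.0]
wrist_force: [0.1, 0.6, 5.1]
finger_gap: 0.136
```

{"method": "carry_out", "body": {"deltas": [[[-1, 0, 0, 0, 0, 0, 0.08], [-1, 0, 0, 0, 0, 0, 0.16], [-1, 0, 0, 0, 0, 0, 0.24], [-1, 0, 0, 0, 0, 0, 0.32], [-1, 0, 0, 0, 0, 0, 0.335]]]}}

```text
t: 10.2
eef_pos: [0.4664, 0.0126, 0.0785]
tcp_rot: [0.88, 0.475, 0.001, -0.0]
wrist_force: [-0.7, 1.5, 6.1]
finger_gap: 0.134
```

{"method": "carry_out", "body": {"deltas": [[[-1, 0, 0, 0, 0, 0, 0.08], [-1, 0, 0, 0, 0, 0, 0.16], [-1, 0, 0, 0, 0, 0, 0.24], [-1, 0, 0, 0, 0, 0, 0.335], [-1, 0, 0, 0, 0, 0, 0.335]]]}}

```text
t: 10.7
eef_pos: [0.4655, 0.0129, 0.0785]
tcp_rot: [0.727, 0.687, 0.001, -0.001]
wrist_force: [-1.9, 2.5, 8.1]
finger_gap: 0.137
```

```bash
python3 -c "
from h import *
st()"
```

```text
t 10.7 tcp [0.4655 0.0129 0.0785] jaw -3.19 tilt [-0.0002  0.0022] F [-1.9  2.5  8.1] T [ 0.41  0.49 -0.05] gap 12.9 q6 -0.07
```

{"method": "carry_out", "body": {"deltas": [[[-0.2, 0, 0, 0, 0, 0, 0], [-0.2, 0, 0, 0, 0, 0, 0], [-0.2, 0, 0, 0, 0, 0, 0], [-0.2, 0, 0, 0.1, 0, 0, 0], [-0.2, 0, 0, 0.1, 0, 0, 0]]]}}

```text
t: 11.2
eef_pos: [0.4699, 0.0111, 0.1317]
tcp_rot: [0.727, 0.687, 0.003, 0.004]
wrist_force: [0.2, -0.9, 0.5]
finger_gap: 0.399
```

{"method": "carry_out", "body": {"deltas": [[[-0.2, 0.09, -0.006, 0, 0, 0, 0], [-0.2, 0.188, -0.013, 0, 0, 0, -0.005], [-0.2, 0.188, -0.013, 0, 0, 0, -0.005], [-0.2, 0.188, -0.013, 0, 0, 0, -0.005]]]}}

```text
t: 11.6
eef_pos: [0.56, 0.005, 0.1262]
tcp_rot: [0.729, 0.684, -0.001, -0.001]
wrist_force: [0.2, -0.9, -0.3]
finger_gap: 0.399
```

```bash
python3 -c "
from h import *
st()
p=bot.read_camera('side');save(p,'s3.png',(230,150,430,300),3)"
```

```text
t 11.6 tcp [0.56   0.005  0.1262] jaw -3.63 tilt [-0.0022  0.0002] F [ 0.2 -0.9 -0.3] T [-0.08  0.08 -0.04] gap 37.5 q6 -0.05
```

View pics/s3.png

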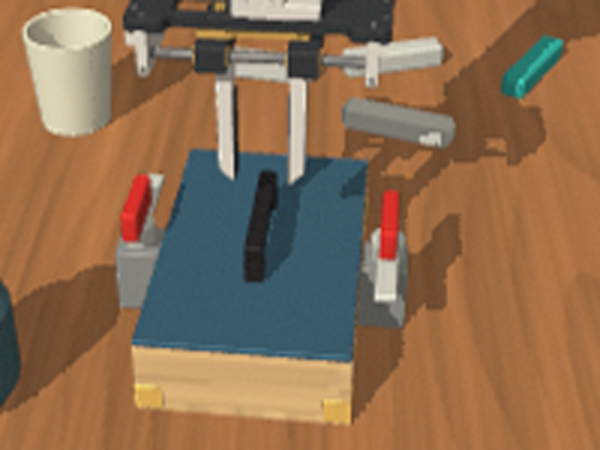

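{"method": "carry_out", "body": {"deltas": [[[-0.2, 0, 0, -0.06, 0, 0, 0], [-0.2, 0, 0, -0.11, 0, 0, 0], [-0.2, 0, 0, -0.11, 0, 0, 0], [-1, 0, 0, -0.11, 0, 0, 0], [-1, 0, 0, -0.11, 0, 0, 0]]]}}

```text
t: 12.15
eef_pos: [0.5605, 0.0051, 0.0739]
tcp_rot: [0.729, 0.684, 0.001, 0.001]
wrist_force: [-0.6, 0.4, 0.4]
finger_gap: 0.268
```

{"method": "carry_out", "body": {"deltas": [[[-1, 0, 0, 0, 0, 0, 0], [-1, 0, 0, 0, 0, 0, 0], [-1, 0, 0, 0, 0, 0, 0], [-1, 0, 0, 0, 0, 0, 0]]]}}

```text
t: 12.55
eef_pos: [0.5611, 0.005, 0.0739]
tcp_rot: [0.729, 0.684, 0.001, 0.001]
wrist_force: [0.4, -0.3, 6.6]
finger_gap: 0.143
```

```bash
python3 -c "
from h import *
st()"
```

```text
t 12.55 tcp [0.5611 0.005  0.0739] jaw -3.62 tilt [ 0.003  -0.0002] F [ 0.4 -0.3  6.6] T [-0.07  0.14 -0.13] gap 13.5 q6 -0.05
```

{"method": "carry_out", "body": {"deltas": [[[-1, 0, 0, 0.03, 0, 0, 0], [-1, 0, 0, 0.06, 0, 0, 0], [-1, 0, 0, 0.12, 0, 0, 0], [-1, 0, 0, 0.18, 0, 0, 0], [-1, 0, 0, 0.2, 0, 0, 0]]]}}

```text
t: 13.05
eef_pos: [0.5615, 0.005, 0.1753]
tcp_rot: [0.729, 0.685, 0.002, 0.002]
wrist_force: [0.8, -0.4, -0.4]
finger_gap: 0.008
```

{"method": "carry_out", "body": {"deltas": [[[-1, -0.02, 0.05, 0, 0, 0, 0], [-1, -0.05, 0.12, 0, 0, 0, 0], [-1, -0.08, 0.2, 0, 0, 0, 0], [-1, -0.1, 0.27, 0, 0, 0, 0], [-1, -0.12, 0.34, 0, 0, 0, 0]]]}}

```text
t: 13.55
eef_pos: [0.4988, 0.1763, 0.1718]
tcp_rot: [0.729, 0.684, -0.0, -0.0]
wrist_force: [-0.3, 0.0, -0.8]
finger_gap: 0.001
```

{"method": "carry_out", "body": {"deltas": [[[-1, -0.02, 0.06, 0, 0, 0, 0], [-1, -0.05, 0.13, 0, 0, 0, 0], [-1, -0.08, 0.2, 0, 0, 0, 0], [-1, -0.1, 0.26, 0, 0, 0, 0], [-1, -0.1, 0.27, 0, 0, 0, 0]]]}}

```text
t: 14.05
eef_pos: [0.4481, 0.3127, 0.1717]
tcp_rot: [0.728, 0.686, -0.0, -0.001]
wrist_force: [0.2, -0.9, 0.6]
finger_gap: 0.005
```

{"method": "carry_out", "body": {"deltas": [[[-1, 0, 0, -0.06, 0, 0, 0], [-1, 0, 0, -0.12, 0, 0, 0], [-1, 0, 0, -0.18, 0, 0, 0], [-1, 0, 0, -0.22, 0, 0, 0], [-1, 0, 0, -0.25, 0, 0, 0]]]}}

```text
t: 14.55
eef_pos: [0.4493, 0.3085, 0.0453]
tcp_rot: [0.729, 0.684, -0.002, -0.0]
wrist_force: [0.2, 0.8, -0.3]
finger_gap: 0.007
```

{"method": "carry_out", "body": {"deltas": [[[-1, 0, 0, -0.02, 0, 0, 0], [-1, 0, 0, -0.04, 0, 0, 0], [-1, 0, 0, -0.05, 0, 0, 0], [-1, 0, 0, -0.05, 0, 0, 0]]]}}

```text
t: 14.95
eef_pos: [0.4498, 0.3098, 0.022]
tcp_rot: [0.729, 0.684, -0.0, -0.0]
wrist_force: [-1.2, 0.0, -0.5]
finger_gap: 0.006
```

```bash
python3 -c "
from h import *
st()
p=bot.read_camera('top');save(p,'t4.png')"
```

```text
t 14.95 tcp [0.4498 0.3098 0.022 ] jaw -3.62 tilt [-0.0007 -0.0005] F [-1.2  0.  -0.5] T [-0.08  0.06 -0.02] gap 0.6 q6 0.54
```

View pics/t4.png

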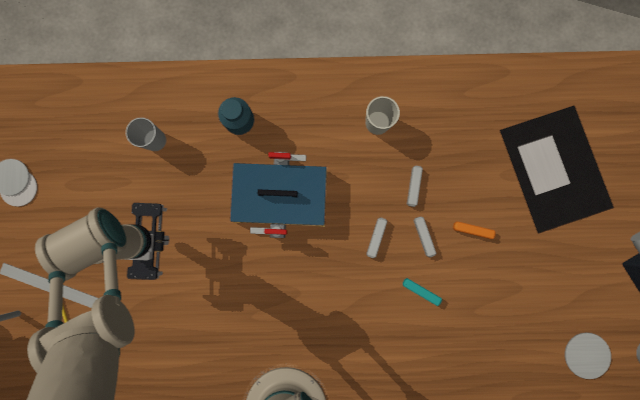

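{"method": "carry_out", "body": {"deltas": [[[-0.2, 0, 0, 0.1, 0, 0, 0], [-0.2, 0, 0, 0.2, 0, 0, 0], [-0.2, 0, 0, 0.22, 0, 0, 0], [-0.2, 0, 0, 0.22, 0, 0, 0]]]}}

```text
t: 15.4
eef_pos: [0.4517, 0.3111, 0.1356]
tcp_rot: [0.729, 0.685, 0.003, 0.001]
wrist_force: [-0.0, 0.5, -0.2]
finger_gap: 0.309
```

{"method": "carry_out", "body": {"deltas": [[[-0.2, 0.036, -0.09, 0, 0, 0, 0], [-0.2, 0.07, -0.18, 0, 0, 0, 0], [-0.2, 0.1, -0.27, 0, 0, 0, 0], [-0.2, 0.11, -0.3, 0, 0, 0, 0], [-0.2, 0.11, -0.3, 0, 0, 0, 0]]]}}

```text
t: 15.9
eef_pos: [0.5045, 0.1584, 0.1311]
tcp_rot: [0.73, 0.683, -0.001, -0.001]
wrist_force: [0.2, 1.3, 0.4]
finger_gap: 0.4
```

{"method": "carry_out", "body": {"deltas": [[[-0.2, 0.036, -0.09, 0, 0, 0, 0], [-0.2, 0.07, -0.18, 0, 0, 0, 0], [-0.2, 0.1, -0.27, 0, 0, 0, 0], [-0.2, 0.112, -0.31, 0, 0, 0, 0], [-0.2, 0.112, -0.31, 0, 0, 0, 0]]]}}

```text
t: 16.4
eef_pos: [0.5614, 0.0045, 0.1315]
tcp_rot: [0.73, 0.684, -0.0, -0.0]
wrist_force: [-0.7, -0.1, -0.1]
finger_gap: 0.397
```

{"method": "carry_out", "body": {"deltas": [[[-0.2, 0, 0, -0.06, 0, 0, 0], [-0.2, 0, 0, -0.12, 0, 0, 0], [-0.2, 0, 0, -0.122, 0, 0, 0], [-0.6, 0, 0, -0.122, 0, 0, 0], [-1, 0, 0, -0.122, 0, 0, 0]]]}}

```text
t: 16.9
eef_pos: [0.5618, 0.0063, 0.0727]
tcp_rot: [0.729, 0.685, 0.001, 0.001]
wrist_force: [0.2, 0.2, -0.3]
finger_gap: 0.265
```

{"method": "carry_out", "body": {"deltas": [[[-1, 0, 0, 0, 0, 0, 0], [-1, 0, 0, 0, 0, 0, 0], [-1, 0, 0, 0, 0, 0, 0], [-1, 0, 0, 0, 0, 0, 0], [-1, 0, 0, 0, 0, 0, 0]]]}}

```text
t: 17.4
eef_pos: [0.562, 0.0055, 0.073]
tcp_rot: [0.729, 0.684, 0.001, 0.001]
wrist_force: [0.3, 2.5, 6.1]
finger_gap: 0.147
```

{"method": "carry_out", "body": {"deltas": [[[-1, 0, 0, 0.01, 0, 0, 0], [-1, 0, 0, 0.02, 0, 0, 0], [-1, 0, 0, 0.03, 0, 0, 0], [-1, 0, 0, 0.04, 0, 0, 0], [-1, 0, 0, 0.05, 0, 0, 0]]]}}

```text
t: 17.9
eef_pos: [0.5608, 0.0051, 0.0967]
tcp_rot: [0.729, 0.684, -0.0, -0.0]
wrist_force: [0.0, 0.6, -4.5]
finger_gap: 0.144
```

```bash
python3 -c "
from h import *
st()
p=bot.read_camera('side');save(p,'s5.png',(230,150,430,300),3)"
```

```text
t 17.9 tcp [0.5608 0.0051 0.0967] jaw -3.61 tilt [-0.0005 -0.    ] F [ 0.   0.6 -4.5] T [-0.02  0.07 -0.01] gap 13.5 q6 -0.05
```

View pics/s5.png

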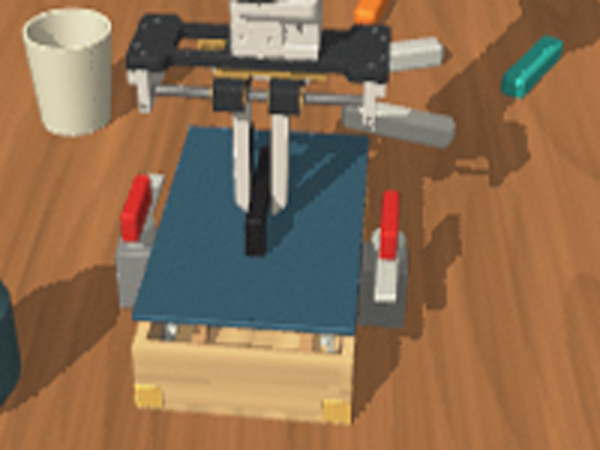

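{"method": "carry_out", "body": {"deltas": [[[-1, 0, 0, 0.04, 0, 0, 0], [-1, 0, 0, 0.08, 0, 0, 0], [-1, 0, 0, 0.12, 0, 0, 0], [-1, 0, 0, 0.15, 0, 0, 0], [-1, 0, 0, 0.15, 0, 0, 0]]]}}

```text
t: 18.45
eef_pos: [0.5626, 0.0049, 0.1738]
tcp_rot: [0.729, 0.684, 0.002, 0.002]
wrist_force: [1.9, -0.6, -3.4]
finger_gap: 0.147
```

{"method": "carry_out", "body": {"deltas": [[[-1, -0.02, 0.05, 0, 0, 0, 0], [-1, -0.05, 0.12, 0, 0, 0, 0], [-1, -0.08, 0.2, 0, 0, 0, 0], [-1, -0.1, 0.27, 0, 0, 0, 0], [-1, -0.12, 0.34, 0, 0, 0, 0]]]}}

```text
t: 18.95
eef_pos: [0.4996, 0.1763, 0.1704]
tcp_rot: [0.729, 0.684, -0.001, -0.0]
wrist_force: [1.3, -0.3, -3.8]
finger_gap: 0.15
```

{"method": "carry_out", "body": {"deltas": [[[-1, -0.02, 0.06, 0, 0, 0, 0], [-1, -0.05, 0.13, 0, 0, 0, 0], [-1, -0.08, 0.2, 0, 0, 0, 0], [-1, -0.1, 0.26, 0, 0, 0, 0], [-1, -0.1, 0.27, 0, 0, 0, 0]]]}}

```text
t: 19.45
eef_pos: [0.4487, 0.3131, 0.1704]
tcp_rot: [0.728, 0.686, -0.0, -0.001]
wrist_force: [0.1, -0.9, -4.6]
finger_gap: 0.148
```

```bash
python3 -c "
from h import *
st()"
```

```text
t 19.45 tcp [0.4487 0.3131 0.1704] jaw -3.41 tilt [-0.0024  0.0012] F [ 0.1 -0.9 -4.6] T [-0.02  0.07 -0.04] gap 13.9 q6 0.54
```

{"method": "carry_out", "body": {"deltas": [[[-1, 0, 0, -0.06, 0, 0, 0], [-1, 0, 0, -0.12, 0, 0, 0], [-1, 0, 0, -0.18, 0, 0, 0], [-1, 0, 0, -0.22, 0, 0, 0], [-1, 0, 0, -0.25, 0, 0, 0]]]}}

```text
t: 19.95
eef_pos: [0.4498, 0.3087, 0.0439]
tcp_rot: [0.729, 0.684, -0.002, -0.0]
wrist_force: [0.7, -1.1, -4.1]
finger_gap: 0.146
```

{"method": "carry_out", "body": {"deltas": [[[-1, 0, 0, -0.02, 0, 0, 0], [-1, 0, 0, -0.04, 0, 0, 0], [-1, 0, 0, -0.048, 0, 0, 0], [-1, 0, 0, -0.048, 0, 0, 0]]]}}

```text
t: 20.35
eef_pos: [0.4512, 0.3101, 0.0226]
tcp_rot: [0.729, 0.684, 0.0, 0.0]
wrist_force: [-0.7, 0.3, -3.4]
finger_gap: 0.147
```

```bash
python3 -c "
from h import *
st()"
```

```text
t 20.35 tcp [0.4512 0.3101 0.0226] jaw -3.62 tilt [0.0004 0.    ] F [-0.7  0.3 -3.4] T [-0.03  0.05 -0.04] gap 13.8 q6 0.54
```

{"method": "carry_out", "body": {"deltas": [[[-1, 0, 0, -0.002, 0, 0, 0], [-0.2, 0, 0, -0.002, 0, 0, 0], [-0.2, 0, 0, -0.002, 0, 0, 0], [-0.2, 0, 0, -0.002, 0, 0, 0], [-0.2, 0, 0, -0.002, 0, 0, 0]]]}}

```text
t: 20.85
eef_pos: [0.4513, 0.3103, 0.022]
tcp_rot: [0.729, 0.685, 0.001, 0.0]
wrist_force: [0.3, -0.3, -0.4]
finger_gap: 0.396
```

{"method": "carry_out", "body": {"deltas": [[[-0.2, 0, 0, 0.08, 0, 0, 0], [-0.2, 0, 0, 0.16, 0, 0, 0], [-0.2, 0, 0, 0.26, 0, 0, 0], [-0.2, 0, 0, 0.3, 0, 0, 0], [-0.2, 0, 0, 0.3, 0, 0, 0]]]}}

```text
t: 21.35
eef_pos: [0.4532, 0.3114, 0.1755]
tcp_rot: [0.729, 0.684, 0.004, 0.001]
wrist_force: [0.7, -0.4, -0.7]
finger_gap: 0.401
```

{"method": "carry_out", "body": {"deltas": [[[-0.2, -0.15, -0.36, 0.05, 0, 0, -0.45], [-0.2, -0.15, -0.36, 0.05, 0, 0, -0.45], [-0.2, -0.15, -0.36, 0.05, 0, 0, -0.45], [-0.2, -0.15, -0.36, 0.05, 0, 0, -0.45], [-0.2, -0.15, -0.36, 0.05, 0, 0, -0.45]]]}}

```text
t: 21.85
eef_pos: [0.3724, 0.126, 0.1954]
tcp_rot: [0.923, 0.385, -0.002, 0.001]
wrist_force: [0.8, -0.0, 0.5]
finger_gap: 0.399
```

{"method": "carry_out", "body": {"deltas": [[[-0.2, -0.15, -0.36, 0, 0, 0, -0.45], [-0.2, -0.15, -0.36, 0, 0, 0, -0.45], [-0.2, -0.15, -0.36, 0, 0, 0, -0.45], [-0.2, -0.15, -0.36, 0, 0, 0, -0.45], [-0.2, -0.15, -0.36, 0, 0, 0, -0.45]]]}}

```text
t: 22.35
eef_pos: [0.298, -0.0544, 0.1951]
tcp_rot: [0.999, 0.039, -0.002, 0.001]
wrist_force: [0.9, 0.9, -0.2]
finger_gap: 0.4
```

```bash
cat > look.py <<'E'
from h import *
import sys
st()
p=bot.read_camera("top")
for q,z in (("lid",.01),("mandrel0",.018),("case",.058)):
    for d in bot.silhouettes(p,q):
        if d["conf"]>.3: print(q,round(d["conf"],2),np.round(d["extent"]),rect(p,d["mask"],z))
for q,z in (("bay0",.03),("bay1",.03),("bay2",.03),("bay3",.03),("case_rim",.058),("lid_handle",.038),("grip_far",.089),("grip_near",.089),("mandrel0",.012)):
    for d in bot.pinpoint(p,q)[:5]:
        if d["conf"]>.3: print(q,round(d["conf"],2),np.round(d["centre"],1),np.round(at(p,*d["centre"],z),4)[:2])
s=bot.read_camera("side")
im=np.hstack([cv2.resize(p["img"][140:250,215:345],None,fx=3,fy=3),cv2.resize(s["img"][180:290,250:380],None,fx=3,fy=3)])
cv2.imwrite("pics/"+sys.argv[1],im)
E
python3 look.py t6.png
```

```text
t 22.35 tcp [ 0.298  -0.0544  0.1951] jaw -85.52 tilt [-0.0032 -0.0018] F [ 0.9  0.9 -0.2] T [-0.02  0.14  0.04] gap 37.6 q6 1.09
lid 0.98 [122. 209. 213. 268.] (array([452.6, 307.7]), array([245.2, 154.5]), np.float32(86.4))
lid 0.5 [248. 227. 290. 236.] (array([465.4,  36.2]), array([96.9, 24.1]), np.float32(88.7))
mandrel0 0.76 [402. 279. 440. 306.] (array([ 298.7, -366.6]), array([113.4,  26.5]), np.float32(59.3))
mandrel0 0.74 [450. 223. 497. 240.] (array([ 456.9, -511.7]), array([114.9,  28.1]), np.float32(75.7))
mandrel0 0.71 [365. 217. 388. 257.] (array([ 443.3, -252.3]), array([ 27. , 108.7]), np.float32(160.6))
mandrel0 0.69 [418. 217. 437. 255.] (array([ 443. , -379.8]), array([109.4,  27.1]), np.float32(16.2))
mandrel0 0.66 [408. 166. 423. 207.] (array([ 580.1, -359. ]), array([ 30. , 112.7]), np.float32(169.4))
case 0.7 [232. 154. 327. 239.] (array([561.2,   3.6]), array([241.8, 221.9]), np.float32(86.4))
bay0 0.97 [193.  251.6] [0.5684 0.0786]
bay0 0.93 [193.1 268.3] [0.5671 0.0342]
bay0 0.74 [151.2 280.3] [6.79e-01 6.00e-04]
bay0 0.71 [195.6 287.9] [ 0.5593 -0.0177]
ba
[... 369 characters left out ...]
4]
bay2 0.71 [195.6 287.9] [ 0.5593 -0.0177]
bay2 0.66 [197.  308.8] [ 0.5544 -0.0732]
bay3 0.97 [193.  251.6] [0.5684 0.0786]
bay3 0.93 [193.1 268.3] [0.5671 0.0342]
bay3 0.74 [151.2 280.3] [6.79e-01 6.00e-04]
bay3 0.71 [195.6 287.9] [ 0.5593 -0.0177]
bay3 0.66 [197.  308.8] [ 0.5544 -0.0732]
case_rim 0.87 [191.9 276.9] [0.567  0.0085]
lid_handle 0.7 [239.2 165.3] [0.4511 0.3045]
grip_far 0.66 [151.6 278. ] [0.6664 0.0011]
grip_near 0.76 [231.1 272.1] [0.4658 0.0189]
mandrel0 0.87 [229. 474.] [ 0.46   -0.5139]
mandrel0 0.86 [183.5 414.1] [ 0.5862 -0.3581]
mandrel0 0.84 [233.  423.8] [ 0.4523 -0.3789]
mandrel0 0.63 [237.  375.3] [ 0.4445 -0.2487]
mandrel0 0.56 [288.5 422.7] [ 0.3055 -0.3702]
```

View pics/t6.png

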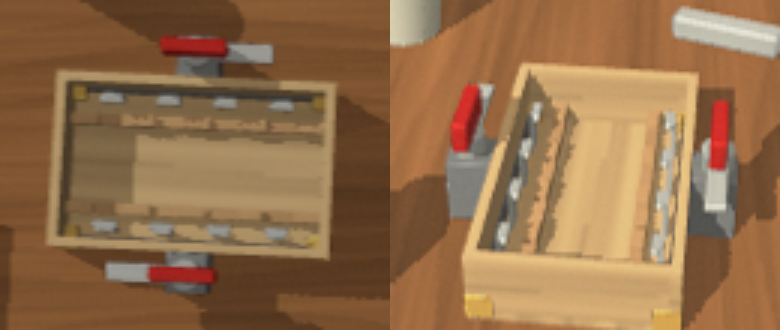

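```bash
cat > bars.py <<'E'
from h import *
from scipy.optimize import minimize
S=4
def hullmask(p,x,y,a,z0=0.,L=.110,W=.024,H=.024):
    c=[(sx*(L/2-e),sy*(W/2-f),z0+H/2+sz*(H/2-g)) for sx in(1,-1) for sy in(1,-1) for sz in(1,-1) for e,f,g in((0,.005,.005),(.005,0,.0025),(.005,.0025,0))]
    q=[proj(p,(x+u*np.cos(a)-v*np.sin(a),y+u*np.sin(a)+v*np.cos(a),z)) for u,v,z in c]
    h=cv2.convexHull(np.array([[(b+.5)*S-.5,(r+.5)*S-.5] for r,b in q],np.float32))
    m=np.zeros((400*S,640*S),np.uint8); cv2.fillConvexPoly(m,np.round(h*16).astype(np.int32),1,shift=4)
    return cv2.resize(m.astype(np.float32),(640,400),interpolation=cv2.INTER_AREA)
def fit(ps,masks,g,z0=0.):
    def cost(v): return sum(np.abs(hullmask(p,v[0]/1e3,v[1]/1e3,v[2]/50,z0)-m).sum()/m.sum() for p,m in zip(ps,masks))
    v0=np.array([g[0]*1e3,g[1]*1e3,g[2]*50]); r=minimize(cost,v0,method="Nelder-Mead",options=dict(initial_simplex=[v0,v0+[5,0,0],v0+[0,5,0],v0+[0,0,4]],maxiter=90))
    return r.x[:2]/1e3,np.degrees(r.x[2]/50),r.fun
def bars():
    ps=[bot.read_camera("top"),bot.read_camera("side")]; out=[]
    sil=[[d for d in bot.silhouettes(p,"mandrel0") if d["conf"]>.3] for p in ps]
    for d in sil[0]:
        c,wh,a=rect(ps[0],d["mask"],.018)
        hsv=cv2.cvtColor(ps[0]["img"],cv2.COLOR_BGR2HSV)[d["mask"]]
        if np.median(hsv[:,1])>90 or max(wh)<80: continue
        use=[(ps[0],d["mask"])]
        for e in sil[1]:
            m=np.argwhere(e["mask"]).mean(0)
            if np.hypot(*(at(ps[1],*m,.012)[:2]*1e3-c))<25: use.append((ps[1],e["mask"]))
        for k in ([use[:1],use] if len(use)>1 else [use]):
            x,b,f=fit([u[0] for u in k],[u[1].astype(np.float32) for u in k],(*(c/1e3),np.radians(a if a<90 else a-180)))
            print("bar",len(k),np.round(x,4),round(b,1),"cost",round(f/len(k),2))
if __name__=="__main__":
    st(); bars()
E
time python3 bars.py
python3 - <<'E'
from h import *
p=bot.read_camera("top")
f=lambda u,v:( 140+(v+.5)/3-.5,215+(u+.5)/3-.5)
print([np.round(at(p,*f(*a),.044),4)[:2] for a in ((196,102),(189.75,231.5))],np.round(at(p,*f(192.5,164.25),.058),4))
E
```

```text
t 23.05 tcp [ 0.3011 -0.0495  0.1965] jaw -84.54 tilt [ 0.     -0.0001] F [ 0.2  0.3 -0.5] T [ 0.02  0.18 -0.02] gap 38.0 q6 1.08
bar 1 [ 0.4427 -0.2526] -18.2 cost 0.09
bar 2 [ 0.4429 -0.2527] -18.7 cost 0.09
bar 1 [ 0.5804 -0.3591] -11.0 cost 0.13
bar 2 [ 0.5803 -0.3594] -11.3 cost 0.1
bar 1 [ 0.4437 -0.382 ] 16.5 cost 0.08
bar 2 [ 0.4431 -0.3819] 16.8 cost 0.12
[array([0.6165, 0.001 ]), array([0.503 , 0.0082])] [0.5604 0.0036 0.058 ]
real	0m4.138s
user	0m4.330s
sys	0m0.607s
```

{"method": "carry_out", "body": {"deltas": [[[0.2, 0.05, -0.07, 0, 0, 0, -0.266], [0.2, 0.11, -0.15, 0, 0, 0, -0.266], [0.2, 0.16, -0.23, 0, 0, 0, -0.266], [0.2, 0.22, -0.31, 0, 0, 0, -0.266], [0.2, 0.2834, -0.38, 0, 0, 0, -0.266]]]}}

```text
t: 23.8
eef_pos: [0.4434, -0.2422, 0.1963]
tcp_rot: [0.987, -0.162, -0.0, 0.0]
wrist_force: [0.1, 0.9, 0.0]
finger_gap: 0.602
```

{"method": "carry_out", "body": {"deltas": [[[0.2, 0, -0.026, -0.08, 0, 0, 0], [0.2, 0, -0.026, -0.17, 0, 0, 0], [0.2, 0, -0.026, -0.25, 0, 0, 0], [0.2, 0, -0.026, -0.3, 0, 0, 0], [0.2, 0, -0.026, -0.3, 0, 0, 0]]]}}

```text
t: 24.3
eef_pos: [0.44, -0.2511, 0.043]
tcp_rot: [0.987, -0.161, -0.004, -0.002]
wrist_force: [-0.5, 0.8, -0.0]
finger_gap: 0.598
```

```bash
python3 -c "
from h import *
st()"
```

```text
t 24.3 tcp [ 0.44   -0.2511  0.043 ] jaw -108.58 tilt [-0.0068  0.0051] F [-0.5  0.8 -0. ] T [0.03 0.21 0.02] gap 56.2 q6 1.24
```

{"method": "carry_out", "body": {"deltas": [[[0.2, 0, 0, -0.03, 0, 0, 0], [0.2, 0, 0, -0.06, 0, 0, 0], [0.2, 0, 0, -0.083, 0, 0, 0], [0.2, 0, 0, -0.083, 0, 0, 0], [-1, 0, 0, -0.083, 0, 0, 0]]]}}

```text
t: 24.8
eef_pos: [0.4432, -0.2533, 0.0057]
tcp_rot: [0.987, -0.161, 0.001, 0.0]
wrist_force: [0.2, -0.8, 0.3]
finger_gap: 0.545
```

```bash
python3 -c "
from h import *
st()"
```

```text
t 24.8 tcp [ 0.4432 -0.2533  0.0057] jaw -108.55 tilt [ 0.0009 -0.0008] F [ 0.2 -0.8  0.3] T [-0.04  0.21 -0.01] gap 51.2 q6 1.24
```

{"method": "carry_out", "body": {"deltas": [[[-1, 0, 0, 0, 0, 0, 0], [-1, 0, 0, 0, 0, 0, 0], [-1, 0, 0, 0, 0, 0, 0], [-1, 0, 0, 0, 0, 0, 0], [-1, 0, 0, 0, 0, 0, 0]]]}}

```text
t: 25.3
eef_pos: [0.443, -0.2524, 0.0055]
tcp_rot: [0.987, -0.162, 0.0, -0.0]
wrist_force: [1.0, 3.3, 4.7]
finger_gap: 0.256
```

```bash
python3 -c "
from h import *
st()"
```

```text
t 25.3 tcp [ 0.443  -0.2524  0.0055] jaw -108.59 tilt [0.0009 0.0005] F [1.  3.3 4.7] T [ 0.64  0.01 -0.03] gap 24.0 q6 1.24
```

{"method": "carry_out", "body": {"deltas": [[[-1, 0, 0, 0.03, 0, 0, 0], [-1, 0, 0, 0.08, 0, 0, 0], [-1, 0, 0, 0.15, 0, 0, 0], [-1, 0, 0, 0.22, 0, 0, 0], [-1, 0, 0, 0.27, 0, 0, 0]]]}}

```text
t: 25.8
eef_pos: [0.4424, -0.2532, 0.1411]
tcp_rot: [0.987, -0.161, -0.0, 0.001]
wrist_force: [1.1, -1.4, -4.9]
finger_gap: 0.251
```

{"method": "carry_out", "body": {"deltas": [[[-1, 0.05, 0.08, 0, 0, 0, 0.05], [-1, 0.1, 0.16, 0, 0, 0, 0.1], [-1, 0.15, 0.24, 0, 0, 0, 0.15], [-1, 0.2, 0.32, 0, 0, 0, 0.166], [-1, 0.225, 0.364, 0, 0, 0, 0.166]]]}}

```text
t: 26.3
eef_pos: [0.5559, -0.0678, 0.1387]
tcp_rot: [1.0, -0.03, -0.001, -0.001]
wrist_force: [0.1, -0.9, -5.6]
finger_gap: 0.245
```

{"method": "carry_out", "body": {"deltas": [[[-1, 0, 0, 0, 0, 0, 0], [-1, 0, 0, 0, 0, 0, 0]]]}}

```text
t: 26.5
eef_pos: [0.5541, -0.0707, 0.1387]
tcp_rot: [1.0, -0.031, -0.002, 0.0]
wrist_force: [-0.1, -1.3, -4.6]
finger_gap: 0.254
```

```bash
python3 -c "
from h import *
st()
p=bot.read_camera('top');s=bot.read_camera('side')
im=np.hstack([cv2.resize(p['img'][120:250,215:365],None,fx=2.6,fy=2.6),cv2.resize(s['img'][160:290,240:390],None,fx=2.6,fy=2.6)])
cv2.imwrite('pics/t7.png',im)"
```

```text
t 26.5 tcp [ 0.5541 -0.0707  0.1387] jaw -93.5 tilt [-0.0033 -0.0008] F [-0.1 -1.3 -4.6] T [-0.02  0.19  0.07] gap 23.9 q6 1.38
```

View pics/t7.png

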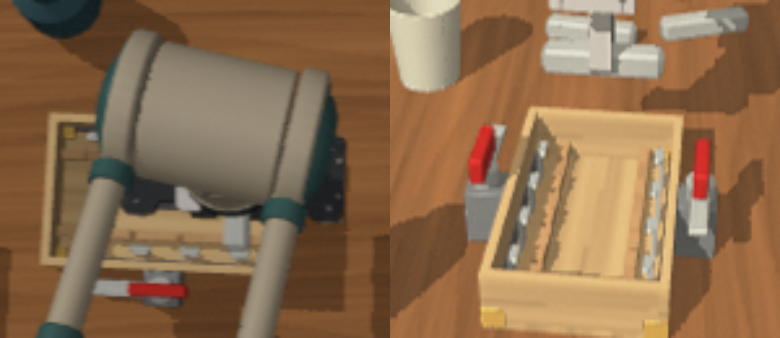

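{"method": "carry_out", "body": {"deltas": [[[-1, 0, 0, -0.05, 0, 0, 0], [-1, 0, 0, -0.1, 0, 0, 0], [-1, 0, 0, -0.14, 0, 0, 0], [-1, 0, 0, -0.14, 0, 0, 0], [-1, 0, 0, -0.14, 0, 0, 0]]]}}

```text
t: 27.1
eef_pos: [0.5548, -0.0719, 0.0701]
tcp_rot: [0.999, -0.032, -0.0, 0.0]
wrist_force: [0.5, 0.6, -3.9]
finger_gap: 0.253
```

```bash
python3 -c "
from h import *
st()
s=bot.read_camera('side')
d=bot.silhouettes(s,'mandrel0')
print([(round(e['conf'],2),np.round(e['extent'])) for e in d])
for x in (.5553,): print(proj(s,(x-.0549,-.0707+.0035,.075)),proj(s,(x+.0549,-.0707-.0035,.075)))
save(s,'s8.png',(240,160,390,290),4)"
```

```text
t 27.1 tcp [ 0.5548 -0.0719  0.0701] jaw -93.7 tilt [-0.0006 -0.0003] F [ 0.5  0.6 -3.9] T [-0.02  0.18 -0.04] gap 23.7 q6 1.38
[(0.89, array([345., 160., 377., 172.])), (0.77, array([298., 198., 346., 212.])), (0.75, array([399., 161., 413., 182.])), (0.74, array([272., 212., 286., 231.])), (0.5, array([348., 142., 362., 159.]))]
(np.float64(208.1696561357574), np.float64(343.5686445184862)) (np.float64(205.5308834764904), np.float64(298.673377605636))
```

View pics/s8.png

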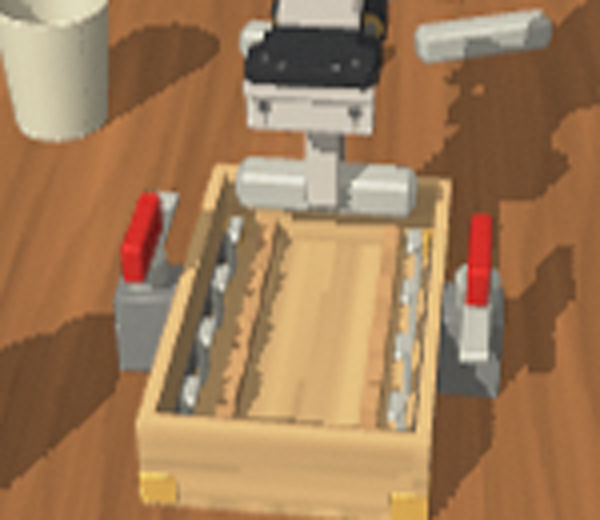

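{"method": "carry_out", "body": {"deltas": [[[-1, 0.002, 0.002, -0.02, 0, 0, 0], [-1, 0.002, 0.002, -0.04, 0, 0, 0], [-1, 0.002, 0.002, -0.05, 0, 0, 0], [-1, 0.002, 0.002, -0.06, 0, 0, 0]]]}}

```text
t: 27.6
eef_pos: [0.5559, -0.0698, 0.0399]
tcp_rot: [1.0, -0.031, -0.0, 0.0]
wrist_force: [-2.9, 0.5, 1.0]
finger_gap: 0.252
```

{"method": "carry_out", "body": {"deltas": [[[-1, 0, 0, -0.006, 0, 0, 0], [-1, 0, 0, -0.012, 0, 0, 0], [-1, 0, 0, -0.018, 0, 0, 0], [-1, 0, 0, -0.02, 0, 0, 0]]]}}

```text
t: 28.0
eef_pos: [0.5554, -0.0697, 0.0293]
tcp_rot: [1.0, -0.031, -0.001, -0.0]
wrist_force: [-2.7, -0.1, -4.4]
finger_gap: 0.252
```

```bash
python3 -c "
from h import *
st()"
```

```text
t 28.0 tcp [ 0.5554 -0.0697  0.0293] jaw -93.61 tilt [-0.0017  0.0003] F [-2.7 -0.1 -4.4] T [0.08 0.66 0.04] gap 23.7 q6 1.38
```

{"method": "carry_out", "body": {"deltas": [[[-1, 0, 0, -0.006, 0, 0, 0], [-1, 0, 0, -0.012, 0, 0, 0], [-1, 0, 0, -0.012, 0, 0, 0]]]}}

```text
t: 28.3
eef_pos: [0.5562, -0.0699, 0.0235]
tcp_rot: [1.0, -0.032, 0.0, 0.0]
wrist_force: [-1.2, -0.1, -7.7]
finger_gap: 0.25
```

{"method": "carry_out", "body": {"deltas": [[[-1, 0, 0, -0.004, 0, 0, 0], [-1, 0, 0, -0.004, 0, 0, 0]]]}}

```text
t: 28.5
eef_pos: [0.5563, -0.0699, 0.0235]
tcp_rot: [1.0, -0.032, 0.0, 0.0]
wrist_force: [-5.7, 0.7, 4.6]
finger_gap: 0.254
```

{"method": "carry_out", "body": {"deltas": [[[-1, 0, 0, -0.004, 0, 0, 0], [-1, 0, 0, -0.004, 0, 0, 0]]]}}

```text
t: 28.7
eef_pos: [0.5563, -0.0699, 0.0234]
tcp_rot: [1.0, -0.031, 0.001, 0.0]
wrist_force: [-9.0, 1.6, 18.4]
finger_gap: 0.251
```

```bash
python3 -c "
from h import *
st()"
```

```text
t 28.7 tcp [ 0.5563 -0.0699  0.0234] jaw -93.61 tilt [ 0.0013 -0.0005] F [-9.   1.6 18.4] T [0.31 1.68 0.02] gap 23.6 q6 1.38
```

{"method": "carry_out", "body": {"deltas": [[[-0.2, 0, 0, 0.004, 0, 0, 0], [-0.2, 0, 0, 0.004, 0, 0, 0], [-0.2, 0, 0, 0.004, 0, 0, 0]]]}}

```text
t: 29.0
eef_pos: [0.5579, -0.0702, 0.0227]
tcp_rot: [1.0, -0.032, 0.002, 0.0]
wrist_force: [0.1, 0.1, -0.4]
finger_gap: 0.396
```

{"method": "carry_out", "body": {"deltas": [[[-0.2, 0, 0, 0.06, 0, 0, 0], [-0.2, 0, 0, 0.14, 0, 0, 0], [-0.2, 0, 0, 0.22, 0, 0, 0], [-0.2, 0, 0, 0.26, 0, 0, 0]]]}}

```text
t: 29.4
eef_pos: [0.5587, -0.0705, 0.1555]
tcp_rot: [0.999, -0.032, 0.003, 0.001]
wrist_force: [0.1, -0.3, -0.3]
finger_gap: 0.4
```

```bash
python3 bars.py
```

```text
t 29.4 tcp [ 0.5587 -0.0705  0.1555] jaw -93.61 tilt [ 0.0065 -0.0016] F [ 0.1 -0.3 -0.3] T [-0.02  0.1   0.02] gap 37.6 q6 1.38
bar 1 [ 0.4439 -0.3808] 18.4 cost 0.1
bar 2 [ 0.4429 -0.3814] 18.8 cost 0.1
bar 1 [ 0.5807 -0.3593] -11.5 cost 0.16
bar 2 [ 0.5796 -0.3589] -12.3 cost 0.37
```

{"method": "carry_out", "body": {"deltas": [[[0.2, -0.03, -0.08, 0.02, 0, 0, 0.08], [0.2, -0.06, -0.17, 0.02, 0, 0, 0.15], [0.2, -0.09, -0.26, 0.02, 0, 0, 0.236], [0.2, -0.12, -0.35, 0.02, 0, 0, 0.236], [0.2, -0.15, -0.44, 0.02, 0, 0, 0.236]]]}}

```text
t: 30.1
eef_pos: [0.4794, -0.2907, 0.1594]
tcp_rot: [0.988, 0.153, -0.001, -0.001]
wrist_force: [0.8, -0.5, -0.3]
finger_gap: 0.601
```

{"method": "carry_out", "body": {"deltas": [[[0.2, -0.03, -0.08, -0.04, 0, 0, 0], [0.2, -0.06, -0.15, -0.08, 0, 0, 0], [0.2, -0.08, -0.183, -0.16, 0, 0, 0], [0.2, -0.08, -0.183, -0.24, 0, 0, 0], [0.2, -0.08, -0.183, -0.24, 0, 0, 0]]]}}

```text
t: 30.6
eef_pos: [0.4362, -0.3774, 0.0348]
tcp_rot: [0.988, 0.152, -0.004, -0.007]
wrist_force: [-0.7, 0.9, -0.2]
finger_gap: 0.598
```

{"method": "carry_out", "body": {"deltas": [[[0.2, 0, 0, 0, 0, 0, 0]]]}}

```text
t: 30.7
eef_pos: [0.4403, -0.3803, 0.0404]
tcp_rot: [0.988, 0.153, -0.001, -0.002]
wrist_force: [-0.4, -0.1, -0.7]
finger_gap: 0.599
```

```bash
python3 -c "
from h import *
st()"
```

```text
t 30.7 tcp [ 0.4403 -0.3803  0.0404] jaw -72.38 tilt [-0.0027  0.0032] F [-0.4 -0.1 -0.7] T [-0.07  0.18  0.01] gap 56.3 q6 0.43
```

{"method": "carry_out", "body": {"deltas": [[[0.2, 0, 0, -0.03, 0, 0, 0], [0.2, 0, 0, -0.06, 0, 0, 0], [0.2, 0, 0, -0.071, 0, 0, 0], [0.2, 0, 0, -0.071, 0, 0, 0], [-1, 0, 0, -0.071, 0, 0, 0]]]}}

```text
t: 31.2
eef_pos: [0.4421, -0.3818, 0.0079]
tcp_rot: [0.988, 0.154, 0.001, 0.001]
wrist_force: [0.3, 0.8, 0.3]
finger_gap: 0.547
```

{"method": "carry_out", "body": {"deltas": [[[-1, 0, 0, 0, 0, 0, 0], [-1, 0, 0, 0, 0, 0, 0], [-1, 0, 0, 0, 0, 0, 0], [-1, 0, 0, 0, 0, 0, 0], [-1, 0, 0, 0, 0, 0, 0]]]}}

```text
t: 31.7
eef_pos: [0.4411, -0.3811, 0.0068]
tcp_rot: [0.988, 0.153, 0.0, -0.0]
wrist_force: [-0.4, 2.6, 4.5]
finger_gap: 0.253
```

```bash
python3 -c "
from h import *
st()"
```

```text
t 31.7 tcp [ 0.4411 -0.3811  0.0068] jaw -72.39 tilt [0.     0.0004] F [-0.4  2.6  4.5] T [ 0.23  0.23 -0.04] gap 23.8 q6 0.43
```

{"method": "carry_out", "body": {"deltas": [[[-1, 0, 0, 0.03, 0, 0, 0], [-1, 0, 0, 0.08, 0, 0, 0], [-1, 0, 0, 0.15, 0, 0, 0], [-1, 0, 0, 0.22, 0, 0, 0], [-1, 0, 0, 0.27, 0, 0, 0]]]}}

```text
t: 32.2
eef_pos: [0.4411, -0.3815, 0.1425]
tcp_rot: [0.988, 0.153, 0.0, 0.0]
wrist_force: [0.8, 0.1, -4.6]
finger_gap: 0.251
```

{"method": "carry_out", "body": {"deltas": [[[-1, 0.03, 0.08, 0, 0, 0, -0.06], [-1, 0.06, 0.16, 0, 0, 0, -0.12], [-1, 0.09, 0.24, 0, 0, 0, -0.18], [-1, 0.12, 0.33, 0, 0, 0, -0.237], [-1, 0.14, 0.42, 0, 0, 0, -0.237]]]}}

```text
t: 32.7
eef_pos: [0.5113, -0.1696, 0.1403]
tcp_rot: [0.999, -0.033, -0.001, -0.0]
wrist_force: [0.9, 0.2, -3.8]
finger_gap: 0.252
```

{"method": "carry_out", "body": {"deltas": [[[-1, 0.03, 0.08, 0, 0, 0, 0], [-1, 0.06, 0.16, 0, 0, 0, 0], [-1, 0.08, 0.24, 0, 0, 0, 0], [-1, 0.09, 0.3, 0, 0, 0, 0], [-1, 0.09, 0.3, 0, 0, 0, 0]]]}}

```text
t: 33.2
eef_pos: [0.5556, -0.0172, 0.1401]
tcp_rot: [1.0, -0.03, -0.001, -0.001]
wrist_force: [-1.0, -0.3, -5.3]
finger_gap: 0.251
```

{"method": "carry_out", "body": {"deltas": [[[-1, 0, 0, -0.05, 0, 0, 0], [-1, 0, 0, -0.1, 0, 0, 0], [-1, 0, 0, -0.14, 0, 0, 0], [-1, 0, 0, -0.14, 0, 0, 0], [-1, 0, 0, -0.14, 0, 0, 0]]]}}

```text
t: 33.7
eef_pos: [0.5557, -0.022, 0.071]
tcp_rot: [0.999, -0.033, -0.001, 0.0]
wrist_force: [0.3, -0.6, -4.6]
finger_gap: 0.253
```

```bash
python3 -c "
from h import *
st()"
```

```text
t 33.7 tcp [ 0.5557 -0.022   0.071 ] jaw -93.73 tilt [-0.0017 -0.0002] F [ 0.3 -0.6 -4.6] T [-0.02  0.15 -0.04] gap 23.8 q6 1.47
```

```bash
cat > held.py <<'E'
from bars import *
import sys
s0=st(); s=bot.read_camera("side"); t=s0["eef_pos"]; zo=float(sys.argv[1])
a=np.radians(-3.7)
def ext(dx):
    m=np.argwhere(hullmask(s,t[0]+dx*np.cos(a),t[1]+dx*np.sin(a),a,t[2]+zo-.012)>.5); return m[:,1].min(),m[:,0].min(),m[:,1].max()+1,m[:,0].max()+1
for e in bot.silhouettes(s,"mandrel0"): print(round(e["conf"],2),np.round(e["extent"],1))
for dx in(-.002,0,.002,.004): print(dx,ext(dx))
E
python3 held.py .0052
```

```text
t 33.7 tcp [ 0.5557 -0.022   0.071 ] jaw -93.73 tilt [-0.0017 -0.0002] F [ 0.3 -0.6 -4.6] T [-0.02  0.15 -0.04] gap 23.8 q6 1.47
0.72 [397.1 161.1 413.6 181.8]
0.69 [346.3 141.7 358.6 160.9]
0.61 [295.9 210.5 342.7 225.4]
0.43 [298.5 163.8 306.4 174.7]
-0.002 (np.int64(297), np.int64(211), np.int64(345), np.int64(227))
0 (np.int64(297), np.int64(211), np.int64(344), np.int64(227))
0.002 (np.int64(296), np.int64(211), np.int64(343), np.int64(227))
0.004 (np.int64(295), np.int64(211), np.int64(343), np.int64(227))
```

{"method": "carry_out", "body": {"deltas": [[[-1, 0.001, 0.002, -0.02, 0, 0, 0], [-1, 0.001, 0.002, -0.04, 0, 0, 0], [-1, 0.001, 0.002, -0.05, 0, 0, 0], [-1, 0.001, 0.002, -0.06, 0, 0, 0]]]}}

```text
t: 34.2
eef_pos: [0.5575, -0.0205, 0.0418]
tcp_rot: [0.999, -0.032, 0.001, 0.0]
wrist_force: [0.7, 0.5, -0.1]
finger_gap: 0.251
```

{"method": "carry_out", "body": {"deltas": [[[-1, 0, 0, -0.006, 0, 0, 0], [-1, 0, 0, -0.012, 0, 0, 0], [-1, 0, 0, -0.018, 0, 0, 0], [-1, 0, 0, -0.02, 0, 0, 0]]]}}

```text
t: 34.6
eef_pos: [0.5562, -0.0203, 0.0309]
tcp_rot: [0.999, -0.032, -0.001, -0.0]
wrist_force: [-0.5, -0.4, -2.5]
finger_gap: 0.249
```

{"method": "carry_out", "body": {"deltas": [[[-1, 0, 0, -0.006, 0, 0, 0], [-1, 0, 0, -0.012, 0, 0, 0], [-1, 0, 0, -0.012, 0, 0, 0]]]}}

```text
t: 34.9
eef_pos: [0.5564, -0.0203, 0.025]
tcp_rot: [0.999, -0.032, -0.0, 0.0]
wrist_force: [-0.3, 0.2, -7.0]
finger_gap: 0.255
```

```bash
python3 -c "
from h import *
st()"
```

```text
t 34.9 tcp [ 0.5564 -0.0203  0.025 ] jaw -93.7 tilt [-0.0007  0.    ] F [-0.3  0.2 -7. ] T [-0.04  0.03  0.03] gap 24.0 q6 1.47
```

Well centred. Press a little more, confirm contact, release and look.

{"method": "carry_out", "body": {"deltas": [[[-1, 0, 0, -0.004, 0, 0, 0], [-1, 0, 0, -0.007, 0, 0, 0], [-1, 0, 0, -0.007, 0, 0, 0]]]}}

```text
t: 35.2
eef_pos: [0.5566, -0.0203, 0.0247]
tcp_rot: [0.999, -0.032, 0.0, 0.0]
wrist_force: [-5.6, 0.6, 13.4]
finger_gap: 0.256
```

{"method": "carry_out", "body": {"deltas": [[[-0.2, 0, 0, 0.006, 0, 0, 0], [-0.2, 0, 0, 0.006, 0, 0, 0], [-0.2, 0, 0, 0.006, 0, 0, 0]]]}}

```text
t: 35.5
eef_pos: [0.5573, -0.0205, 0.0254]
tcp_rot: [0.999, -0.032, 0.001, 0.0]
wrist_force: [-0.1, -0.1, -0.7]
finger_gap: 0.395
```

{"method": "carry_out", "body": {"deltas": [[[-0.2, 0, 0, 0.06, 0, 0, 0], [-0.2, 0, 0, 0.14, 0, 0, 0], [-0.2, 0, 0, 0.22, 0, 0, 0], [-0.2, 0, 0, 0.26, 0, 0, 0], [-0.2, 0, 0, 0.26, 0, 0, 0]]]}}

```text
t: 36.0
eef_pos: [0.5592, -0.0207, 0.1582]
tcp_rot: [0.999, -0.032, 0.004, 0.001]
wrist_force: [0.0, 0.1, -0.1]
finger_gap: 0.402
```

```bash
python3 bars.py
```

```text
t 36.0 tcp [ 0.5592 -0.0207  0.1582] jaw -93.7 tilt [ 0.0074 -0.0013] F [ 0.   0.1 -0.1] T [-0.03  0.14 -0.03] gap 37.8 q6 1.47
bar 1 [ 0.5804 -0.3596] -10.8 cost 0.11
bar 2 [ 0.5797 -0.3595] -11.1 cost 0.94
```

{"method": "carry_out", "body": {"deltas": [[[0.2, 0.01, -0.09, 0, 0, 0, -0.05], [0.2, 0.02, -0.18, 0, 0, 0, -0.083], [0.2, 0.03, -0.27, 0, 0, 0, -0.083], [0.2, 0.04, -0.36, 0, 0, 0, -0.083], [0.2, 0.04, -0.45, 0, 0, 0, -0.083]]]}}

```text
t: 36.7
eef_pos: [0.5761, -0.2467, 0.1526]
tcp_rot: [0.995, -0.097, -0.001, -0.001]
wrist_force: [-0.3, 0.5, -0.4]
finger_gap: 0.6
```

{"method": "carry_out", "body": {"deltas": [[[0.2, 0.005, -0.08, 0, 0, 0, 0], [0.2, 0.007, -0.15, -0.04, 0, 0, 0], [0.2, 0.007, -0.228, -0.12, 0, 0, 0], [0.2, 0.007, -0.228, -0.2, 0, 0, 0], [0.2, 0.007, -0.228, -0.23, 0, 0, 0]]]}}

```text
t: 37.2
eef_pos: [0.5759, -0.3585, 0.0325]
tcp_rot: [0.995, -0.099, -0.005, -0.003]
wrist_force: [-1.1, 0.0, 0.6]
finger_gap: 0.601
```

{"method": "carry_out", "body": {"deltas": [[[0.2, 0, 0, 0, 0, 0, 0], [0.2, 0, 0, 0, 0, 0, 0]]]}}

```text
t: 37.4
eef_pos: [0.5798, -0.359, 0.0388]
tcp_rot: [0.995, -0.097, -0.001, -0.001]
wrist_force: [0.4, -0.2, 0.2]
finger_gap: 0.607
```

```bash
python3 -c "
from h import *
st()"
```

```text
t 37.4 tcp [ 0.5798 -0.359   0.0388] jaw -101.17 tilt [-0.0017  0.0012] F [ 0.4 -0.2  0.2] T [-0.03  0.08  0.  ] gap 57.0 q6 1.11
```

{"method": "carry_out", "body": {"deltas": [[[0.2, 0, 0, -0.03, 0, 0, 0], [0.2, 0, 0, -0.06, 0, 0, 0], [0.2, 0, 0, -0.067, 0, 0, 0], [0.2, 0, 0, -0.067, 0, 0, 0], [-1, 0, 0, -0.067, 0, 0, 0]]]}}

```text
t: 37.9
eef_pos: [0.5804, -0.3594, 0.0067]
tcp_rot: [0.995, -0.097, 0.0, 0.0]
wrist_force: [0.6, 0.5, 1.1]
finger_gap: 0.549
```

{"method": "carry_out", "body": {"deltas": [[[-1, 0, 0, 0, 0, 0, 0], [-1, 0, 0, 0, 0, 0, 0], [-1, 0, 0, 0, 0, 0, 0], [-1, 0, 0, 0, 0, 0, 0], [-1, 0, 0, 0, 0, 0, 0]]]}}

```text
t: 38.4
eef_pos: [0.5805, -0.359, 0.0069]
tcp_rot: [0.995, -0.097, 0.0, -0.0]
wrist_force: [-0.1, 2.4, 2.9]
finger_gap: 0.251
```

```bash
python3 -c "
from h import *
st()"
```

```text
t 38.4 tcp [ 0.5805 -0.359   0.0069] jaw -101.17 tilt [0.0006 0.0004] F [-0.1  2.4  2.9] T [0.38 0.1  0.03] gap 23.6 q6 1.11
```

{"method": "carry_out", "body": {"deltas": [[[-1, 0, 0, 0.03, 0, 0, 0], [-1, 0, 0, 0.08, 0, 0, 0], [-1, 0, 0, 0.15, 0, 0, 0], [-1, 0, 0, 0.22, 0, 0, 0], [-1, 0, 0, 0.27, 0, 0, 0]]]}}

```text
t: 38.9
eef_pos: [0.5802, -0.3599, 0.1439]
tcp_rot: [0.995, -0.097, 0.001, 0.001]
wrist_force: [0.0, -1.4, -5.3]
finger_gap: 0.25
```

{"method": "carry_out", "body": {"deltas": [[[-1, -0.005, 0.08, 0, 0, 0, 0.04], [-1, -0.01, 0.16, 0, 0, 0, 0.083], [-1, -0.015, 0.24, 0, 0, 0, 0.083], [-1, -0.02, 0.33, 0, 0, 0, 0.083], [-1, -0.02, 0.42, 0, 0, 0, 0.083]]]}}

```text
t: 39.4
eef_pos: [0.5688, -0.148, 0.1414]
tcp_rot: [0.999, -0.033, -0.001, 0.0]
wrist_force: [1.6, -0.2, -5.1]
finger_gap: 0.252
```

{"method": "carry_out", "body": {"deltas": [[[-1, -0.005, 0.08, 0, 0, 0, 0], [-1, -0.01, 0.16, 0, 0, 0, 0], [-1, -0.018, 0.24, 0, 0, 0, 0], [-1, -0.018, 0.32, 0, 0, 0, 0], [-1, -0.018, 0.357, 0, 0, 0, 0]]]}}

```text
t: 39.9
eef_pos: [0.5598, 0.0323, 0.1415]
tcp_rot: [1.0, -0.031, -0.001, -0.001]
wrist_force: [0.0, -0.4, -5.3]
finger_gap: 0.253
```

{"method": "carry_out", "body": {"deltas": [[[-1, 0, 0, -0.05, 0, 0, 0], [-1, 0, 0, -0.1, 0, 0, 0], [-1, 0, 0, -0.14, 0, 0, 0], [-1, 0, 0, -0.14, 0, 0, 0], [-1, 0, 0, -0.14, 0, 0, 0]]]}}

```text
t: 40.4
eef_pos: [0.561, 0.0289, 0.0717]
tcp_rot: [0.999, -0.032, -0.0, 0.0]
wrist_force: [0.6, -0.7, -4.4]
finger_gap: 0.253
```

```bash
python3 held.py .0051
```

```text
t 40.4 tcp [0.561  0.0289 0.0717] jaw -93.7 tilt [-0.0008 -0.0003] F [ 0.6 -0.7 -4.4] T [0.01 0.16 0.03] gap 23.8 q6 1.56
0.87 [290.8 222.  340.6 241.2]
0.81 [398.4 159.3 416.5 180.7]
0.59 [302.8 235.5 340.1 241. ]
0.58 [301.5 216.6 343.6 225.5]
0.58 [349.8 141.6 360.2 157.2]
-0.002 (np.int64(293), np.int64(224), np.int64(343), np.int64(241))
0 (np.int64(292), np.int64(224), np.int64(342), np.int64(241))
0.002 (np.int64(291), np.int64(224), np.int64(341), np.int64(240))
0.004 (np.int64(290), np.int64(224), np.int64(340), np.int64(240))
```

{"method": "carry_out", "body": {"deltas": [[[-1, -0.001, 0, -0.02, 0, 0, 0], [-1, -0.001, 0, -0.04, 0, 0, 0], [-1, -0.001, 0, -0.05, 0, 0, 0], [-1, -0.001, 0, -0.06, 0, 0, 0]]]}}

```text
t: 40.9
eef_pos: [0.5621, 0.029, 0.042]
tcp_rot: [0.999, -0.032, 0.001, 0.0]
wrist_force: [0.9, -1.5, 2.1]
finger_gap: 0.25
```

{"method": "carry_out", "body": {"deltas": [[[-1, 0, 0, -0.006, 0, 0, 0], [-1, 0, 0, -0.012, 0, 0, 0], [-1, 0, 0, -0.018, 0, 0, 0], [-1, 0, 0, -0.022, 0, 0, 0]]]}}

```text
t: 41.3
eef_pos: [0.5622, 0.029, 0.031]
tcp_rot: [0.999, -0.032, 0.002, 0.0]
wrist_force: [2.6, -0.3, 3.5]
finger_gap: 0.253
```

{"method": "carry_out", "body": {"deltas": [[[-1, 0, 0, -0.006, 0, 0, 0], [-1, 0, 0, -0.012, 0, 0, 0], [-1, 0, 0, -0.012, 0, 0, 0]]]}}

```text
t: 41.6
eef_pos: [0.5591, 0.0292, 0.0242]
tcp_rot: [0.999, -0.032, -0.001, 0.0]
wrist_force: [-1.1, -0.2, 3.8]
finger_gap: 0.253
```

```bash
python3 -c "
from h import *
st()"
```

```text
t 41.6 tcp [0.5591 0.0292 0.0242] jaw -93.7 tilt [-0.003  0.   ] F [-1.1 -0.2  3.8] T [-0.03  0.06 -0.02] gap 23.8 q6 1.56
```

{"method": "carry_out", "body": {"deltas": [[[-1, 0, 0, -0.004, 0, 0, 0], [-1, 0, 0, -0.006, 0, 0, 0], [-1, 0, 0, -0.008, 0, 0, 0]]]}}

```text
t: 41.9
eef_pos: [0.5592, 0.0292, 0.024]
tcp_rot: [0.999, -0.032, -0.001, 0.0]
wrist_force: [-9.3, -0.5, 35.8]
finger_gap: 0.254
```

```bash
python3 -c "
from h import *
st()"
```

```text
t 41.9 tcp [0.5592 0.0292 0.024 ] jaw -93.68 tilt [-0.0018 -0.0002] F [-9.3 -0.5 35.8] T [ 0.01  1.68 -0.02] gap 23.9 q6 1.56
```

{"method": "carry_out", "body": {"deltas": [[[-0.2, 0, 0, 0.006, 0, 0, 0], [-0.2, 0, 0, 0.006, 0, 0, 0], [-0.2, 0, 0, 0.006, 0, 0, 0]]]}}

```text
t: 42.2
eef_pos: [0.5593, 0.0293, 0.0226]
tcp_rot: [0.999, -0.032, -0.001, -0.0]
wrist_force: [-0.1, -0.0, 0.3]
finger_gap: 0.401
```

{"method": "carry_out", "body": {"deltas": [[[-0.2, 0, 0, 0.06, 0, 0, 0], [-0.2, 0, 0, 0.14, 0, 0, 0], [-0.2, 0, 0, 0.22, 0, 0, 0], [-0.2, 0, 0, 0.3, 0, 0, 0], [-0.2, 0, 0, 0.3, 0, 0, 0]]]}}

```text
t: 42.7
eef_pos: [0.5639, 0.029, 0.1782]
tcp_rot: [0.999, -0.032, 0.005, 0.0]
wrist_force: [0.7, 0.2, 0.5]
finger_gap: 0.401
```

{"method": "carry_out", "body": {"deltas": [[[-0.2, -0.05, 0.08, 0, 0, 0, 0.08], [-0.2, -0.1, 0.16, 0, 0, 0, 0.16], [-0.2, -0.15, 0.24, 0, 0, 0, 0.24], [-0.2, -0.22, 0.32, 0, 0, 0, 0.32], [-0.2, -0.22, 0.4, 0, 0, 0, 0.4]]]}}

```text
t: 43.2
eef_pos: [0.4449, 0.2291, 0.1715]
tcp_rot: [0.96, 0.281, -0.004, 0.0]
wrist_force: [1.5, 0.7, 0.7]
finger_gap: 0.4
```

{"method": "carry_out", "body": {"deltas": [[[-0.2, 0, 0.08, 0, 0, 0, 0.08], [-0.2, 0, 0.16, 0, 0, 0, 0.16], [-0.2, 0, 0.163, 0, 0, 0, 0.24], [-0.2, 0, 0.163, 0, 0, 0, 0.32], [-0.2, 0, 0.163, 0, 0, 0, 0.4]]]}}

```text
t: 43.7
eef_pos: [0.4493, 0.3106, 0.1711]
tcp_rot: [0.826, 0.564, -0.002, -0.0]
wrist_force: [0.1, -0.2, 0.6]
finger_gap: 0.396
```

```bash
python3 look.py t9.png | grep -v bay
```

```text
t 43.7 tcp [0.4493 0.3106 0.1711] jaw -21.34 tilt [-0.004  -0.0022] F [ 0.1 -0.2  0.6] T [-0.11  0.07  0.02] gap 37.2 q6 0.85
lid 0.84 [125. 210. 214. 273.] (array([450.7, 294.9]), array([220.1, 157.2]), np.float32(86.4))
mandrel0 0.88 [267. 175. 275. 216.] (array([561.8,  29.2]), array([ 29. , 106.6]), np.float32(174.1))
mandrel0 0.87 [452. 221. 496. 239.] (array([ 457.4, -513.6]), array([115.5,  26.8]), np.float32(75.2))
mandrel0 0.81 [283. 175. 295. 217.] (array([559.5, -18.5]), array([ 29.5, 107.8]), np.float32(179.0))
mandrel0 0.64 [405. 282. 442. 306.] (array([ 298.2, -367. ]), array([112.7,  25.8]), np.float32(57.9))
case 0.84 [232. 152. 330. 239.] (array([561.1,   2.9]), array([243.2, 222.5]), np.float32(86.2))
case_rim 0.61 [192.9 276.2] [0.5645 0.0104]
case_rim 0.6 [141.8 153.2] [0.7057 0.3299]
lid_handle 0.7 [236.6 164.1] [0.458  0.3076]
grip_far 0.58 [152.5 279.4] [ 0.6641 -0.0024]
grip_near 0.75 [233.3 274.4] [0.4602 0.0132]
mandrel0 0.93 [292.1 424.1] [ 0.296  -0.3735]
mandrel0 0.89 [195.1 269.4] [0.5634 0.0335]
mandrel0 0.69 [196.1 292.6] [ 0.5593 -0.0291]
mandrel0 0.65 [229.2 470.6] [ 0.4597 -0.5048]
mandrel0 0.64 [196.4 307.1] [ 0.5576 -0.0682]
```

View pics/t9.png

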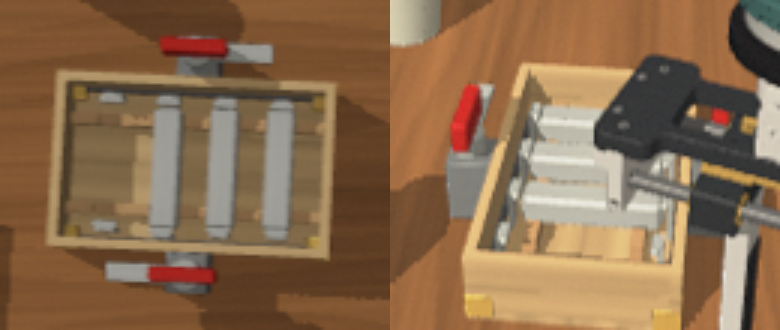

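{"method": "carry_out", "body": {"deltas": [[[-0.2, 0.002, 0, -0.06, 0, 0, 0.09], [-0.2, 0.002, 0, -0.12, 0, 0, 0.197], [-0.2, 0.002, 0, -0.18, 0, 0, 0.197], [-0.2, 0.002, 0, -0.2, 0, 0, 0.197], [-0.2, 0.002, 0, -0.2, 0, 0, 0.197]]]}}

```text
t: 44.9
eef_pos: [0.4508, 0.3101, 0.0723]
tcp_rot: [0.731, 0.682, -0.001, -0.0]
wrist_force: [-0.6, -0.3, -0.7]
finger_gap: 0.398
```

{"method": "carry_out", "body": {"deltas": [[[-0.2, 0, 0, 0, 0, 0, 0], [-0.2, 0, 0, 0, 0, 0, 0]]]}}

```text
t: 45.1
eef_pos: [0.4529, 0.3113, 0.0751]
tcp_rot: [0.731, 0.682, 0.002, 0.0]
wrist_force: [-0.2, -0.5, 0.3]
finger_gap: 0.399
```

```bash
python3 -c "
from h import *
st()
p=bot.read_camera('side');save(p,'s10.png',(300,170,560,400),3)
for q in('lid_handle','lid'): print([(round(d['conf'],2),np.round(at(p,*d['centre'],.038 if q!='lid' else .007),4)) for d in bot.pinpoint(p,q)])"
```

```text
t 45.1 tcp [0.4529 0.3113 0.0751] jaw -3.99 tilt [0.003  0.0015] F [-0.2 -0.5  0.3] T [-0.06  0.04  0.01] gap 37.6 q6 0.55
[(0.57, array([0.4563, 0.314 , 0.038 ])), (0.24, array([ 0.748 , -0.2092,  0.038 ]))]
[(0.81, array([0.4519, 0.308 , 0.007 ]))]
```

View pics/s10.png

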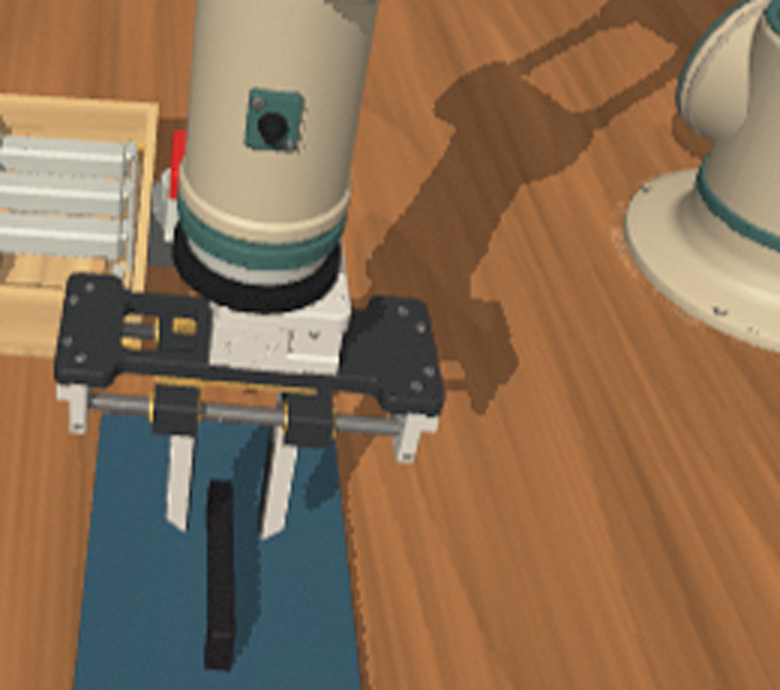

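{"method": "carry_out", "body": {"deltas": [[[-0.2, -0.001, -0.001, -0.05, 0, 0, 0.003], [-0.2, -0.001, -0.001, -0.09, 0, 0, 0.003], [-0.2, -0.001, -0.001, -0.103, 0, 0, 0.003], [-0.2, -0.001, -0.001, -0.103, 0, 0, 0.003], [-1, -0.001, -0.001, -0.103, 0, 0, 0.003]]]}}

```text
t: 45.75
eef_pos: [0.4519, 0.3105, 0.0228]
tcp_rot: [0.73, 0.684, 0.001, 0.0]
wrist_force: [-0.4, 0.5, 1.0]
finger_gap: 0.343
```

{"method": "carry_out", "body": {"deltas": [[[-1, 0, 0, 0, 0, 0, 0], [-1, 0, 0, 0, 0, 0, 0], [-1, 0, 0, 0, 0, 0, 0], [-1, 0, 0, 0, 0, 0, 0], [-1, 0, 0, 0, 0, 0, 0]]]}}

```text
t: 46.25
eef_pos: [0.4517, 0.3104, 0.0228]
tcp_rot: [0.73, 0.684, 0.001, 0.0]
wrist_force: [-0.4, 0.8, 5.2]
finger_gap: 0.15
```

```bash
python3 -c "
from h import *
st()"
```

```text
t 46.25 tcp [0.4517 0.3104 0.0228] jaw -3.7 tilt [0.0014 0.0007] F [-0.4  0.8  5.2] T [-0.06  0.19  0.02] gap 14.1 q6 0.54
```

{"method": "carry_out", "body": {"deltas": [[[-1, 0, 0, 0.04, 0, 0, 0], [-1, 0, 0, 0.1, 0, 0, 0], [-1, 0, 0, 0.18, 0, 0, 0], [-1, 0, 0, 0.25, 0, 0, 0], [-1, 0, 0, 0.3, 0, 0, 0]]]}}

```text
t: 46.75
eef_pos: [0.451, 0.3101, 0.1732]
tcp_rot: [0.73, 0.684, 0.0, 0.0]
wrist_force: [0.5, 0.5, -4.7]
finger_gap: 0.146
```

{"method": "carry_out", "body": {"deltas": [[[-1, 0.02, -0.06, 0, 0, 0, 0], [-1, 0.05, -0.13, 0, 0, 0, 0], [-1, 0.08, -0.2, 0, 0, 0, 0], [-1, 0.1, -0.27, 0, 0, 0, 0], [-1, 0.12, -0.34, 0, 0, 0, 0]]]}}

```text
t: 47.25
eef_pos: [0.5103, 0.1386, 0.1705]
tcp_rot: [0.73, 0.684, -0.001, -0.001]
wrist_force: [0.4, 0.2, -4.2]
finger_gap: 0.148
```

{"method": "carry_out", "body": {"deltas": [[[-1, 0.02, -0.06, 0, 0, 0, 0], [-1, 0.05, -0.13, 0, 0, 0, 0], [-1, 0.08, -0.2, 0, 0, 0, 0], [-1, 0.098, -0.25, 0, 0, 0, 0], [-1, 0.098, -0.271, 0, 0, 0, 0]]]}}

```text
t: 47.75
eef_pos: [0.5605, 0.0021, 0.1704]
tcp_rot: [0.73, 0.683, -0.001, -0.0]
wrist_force: [-0.0, 0.7, -4.7]
finger_gap: 0.146
```

{"method": "carry_out", "body": {"deltas": [[[-1, 0, 0, -0.04, 0, 0, 0], [-1, 0, 0, -0.08, 0, 0, 0], [-1, 0, 0, -0.12, 0, 0, 0], [-1, 0, 0, -0.15, 0, 0, 0], [-1, 0, 0, -0.15, 0, 0, 0]]]}}

```text
t: 48.25
eef_pos: [0.5566, 0.0058, 0.094]
tcp_rot: [0.729, 0.684, -0.002, -0.003]
wrist_force: [-0.9, 0.9, -4.6]
finger_gap: 0.142
```

{"method": "carry_out", "body": {"deltas": [[[-1, 0, 0, 0, 0, 0, 0], [-1, 0, 0, 0, 0, 0, 0]]]}}

```text
t: 48.45
eef_pos: [0.5606, 0.005, 0.0978]
tcp_rot: [0.729, 0.684, 0.001, 0.0]
wrist_force: [-0.3, 0.3, -4.4]
finger_gap: 0.148
```

```bash
python3 -c "
from h import *
st()"
```

```text
t 48.45 tcp [0.5606 0.005  0.0978] jaw -3.68 tilt [0.0014 0.0001] F [-0.3  0.3 -4.4] T [-0.06  0.03 -0.01] gap 13.9 q6 -0.05
```

{"method": "carry_out", "body": {"deltas": [[[-1, 0, 0, -0.01, 0, 0, 0], [-1, 0, 0, -0.02, 0, 0, 0], [-1, 0, 0, -0.03, 0, 0, 0], [-1, 0, 0, -0.04, 0, 0, 0], [-1, 0, 0, -0.048, 0, 0, 0]]]}}

```text
t: 48.95
eef_pos: [0.5599, 0.0046, 0.0736]
tcp_rot: [0.73, 0.684, -0.0, -0.0]
wrist_force: [-8.2, 0.8, 25.9]
finger_gap: 0.148
```

{"method": "carry_out", "body": {"deltas": [[[-1, 0, 0, -0.002, 0, 0, 0], [-1, 0, 0, -0.002, 0, 0, 0]]]}}

```text
t: 49.15
eef_pos: [0.5599, 0.0046, 0.0737]
tcp_rot: [0.73, 0.684, 0.0, 0.0]
wrist_force: [-4.4, 1.4, 7.6]
finger_gap: 0.146
```

```bash
python3 -c "
from h import *
st()
p=bot.read_camera('side');save(p,'s11.png',(230,150,430,300),3)"
```

```text
t 49.15 tcp [0.5599 0.0046 0.0737] jaw -3.69 tilt [ 0.0002 -0.0001] F [-4.4  1.4  7.6] T [-0.    0.81  0.03] gap 13.7 q6 -0.05
```

View pics/s11.png

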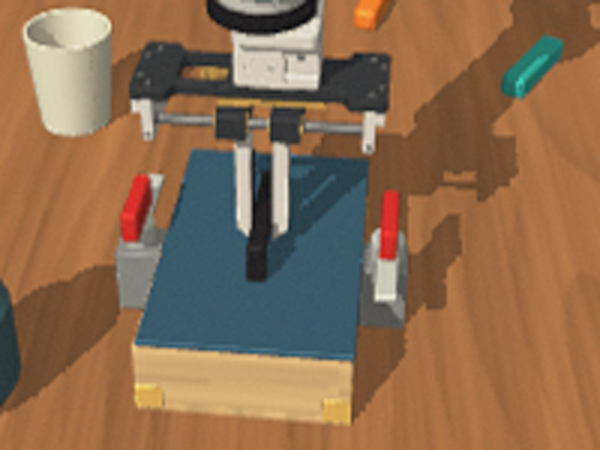

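{"method": "carry_out", "body": {"deltas": [[[-0.2, 0, 0, 0, 0, 0, 0], [-0.2, 0, 0, 0, 0, 0, 0], [-0.2, 0, 0, 0, 0, 0, 0], [-0.2, 0, 0, 0.06, 0, 0, 0], [-0.2, 0, 0, 0.11, 0, 0, 0]]]}}

```text
t: 49.7
eef_pos: [0.56, 0.0046, 0.1272]
tcp_rot: [0.73, 0.684, -0.0, -0.0]
wrist_force: [0.2, 0.2, 0.7]
finger_gap: 0.4
```

{"method": "carry_out", "body": {"deltas": [[[-0.2, 0.08, -0.005, 0, 0, 0, 0], [-0.2, 0.16, -0.01, 0, 0, 0, 0], [-0.2, 0.193, -0.012, 0, 0, 0, 0], [-0.2, 0.193, -0.012, 0, 0, 0, 0], [-0.2, 0.193, -0.012, 0, 0, 0, 0]]]}}

```text
t: 50.2
eef_pos: [0.6557, -0.0013, 0.1262]
tcp_rot: [0.73, 0.684, -0.001, -0.001]
wrist_force: [-0.4, -0.4, 0.3]
finger_gap: 0.403
```

```bash
python3 -c "
from h import *
st()"
```

```text
t 50.2 tcp [ 0.6557 -0.0013  0.1262] jaw -3.7 tilt [-0.0022  0.0002] F [-0.4 -0.4  0.3] T [-0.07  0.1  -0.01] gap 37.9 q6 -0.04
```

{"method": "carry_out", "body": {"deltas": [[[-0.2, 0, 0, -0.06, 0, 0, 0], [-0.2, 0, 0, -0.098, 0, 0, 0], [-0.2, 0, 0, -0.098, 0, 0, 0], [-1, 0, 0, -0.098, 0, 0, 0], [-1, 0, 0, -0.098, 0, 0, 0]]]}}

```text
t: 50.7
eef_pos: [0.6571, -0.0014, 0.0796]
tcp_rot: [0.73, 0.684, 0.001, 0.001]
wrist_force: [1.2, -0.1, -0.5]
finger_gap: 0.267
```

{"method": "carry_out", "body": {"deltas": [[[-1, 0, 0, 0, 0, 0, 0], [-1, 0, 0, 0, 0, 0, 0], [-1, 0, 0, 0, 0, 0, 0], [-1, 0, 0, 0, 0, 0, 0]]]}}

```text
t: 51.1
eef_pos: [0.657, -0.0014, 0.0793]
tcp_rot: [0.73, 0.684, 0.0, 0.001]
wrist_force: [-0.7, 0.2, 6.2]
finger_gap: 0.136
```

{"method": "carry_out", "body": {"deltas": [[[-1, 0, 0, 0, 0, 0, -0.08], [-1, 0, 0, 0, 0, 0, -0.16], [-1, 0, 0, 0, 0, 0, -0.24], [-1, 0, 0, 0, 0, 0, -0.32], [-1, 0, 0, 0, 0, 0, -0.335]]]}}

```text
t: 51.6
eef_pos: [0.6573, -0.0015, 0.0794]
tcp_rot: [0.883, 0.47, 0.001, 0.001]
wrist_force: [-0.7, -0.6, 6.2]
finger_gap: 0.133
```

{"method": "carry_out", "body": {"deltas": [[[-1, 0, 0, 0, 0, 0, -0.08], [-1, 0, 0, 0, 0, 0, -0.16], [-1, 0, 0, 0, 0, 0, -0.24], [-1, 0, 0, 0, 0, 0, -0.32], [-1, 0, 0, 0, 0, 0, -0.335]]]}}

```text
t: 52.1
eef_pos: [0.6576, -0.0019, 0.0793]
tcp_rot: [0.975, 0.224, 0.001, 0.001]
wrist_force: [-0.2, -1.0, 5.0]
finger_gap: 0.135
```

{"method": "carry_out", "body": {"deltas": [[[-1, 0, 0, 0, 0, 0, -0.08], [-1, 0, 0, 0, 0, 0, -0.16], [-1, 0, 0, 0, 0, 0, -0.24], [-1, 0, 0, 0, 0, 0, -0.335], [-1, 0, 0, 0, 0, 0, -0.335]]]}}

```text
t: 52.6
eef_pos: [0.6576, -0.0022, 0.0793]
tcp_rot: [0.999, -0.037, 0.001, 0.001]
wrist_force: [-0.6, -1.6, 5.7]
finger_gap: 0.136
```

```bash
python3 -c "
from h import *
st()"
```

```text
t 52.6 tcp [ 0.6576 -0.0022  0.0793] jaw -94.2 tilt [ 0.0025 -0.0017] F [-0.6 -1.6  5.7] T [-0.32  0.37  0.04] gap 12.8 q6 1.54
```

{"method": "carry_out", "body": {"deltas": [[[-0.2, 0, 0, 0, 0, 0, 0], [-0.2, 0, 0, 0, 0, 0, 0], [-0.2, 0, 0, 0, 0, 0, 0], [-0.2, 0, 0, 0.1, 0, 0, 0], [-0.2, 0, 0, 0.1, 0, 0, 0]]]}}

```text
t: 53.1
eef_pos: [0.6606, -0.0016, 0.1335]
tcp_rot: [0.999, -0.036, 0.005, 0.0]
wrist_force: [0.7, 0.1, 0.3]
finger_gap: 0.396
```

{"method": "carry_out", "body": {"deltas": [[[-0.2, -0.1, 0.006, 0, 0, 0, 0.335], [-0.2, -0.2, 0.012, 0, 0, 0, 0.335], [-0.2, -0.3, 0.018, 0, 0, 0, 0.335], [-0.2, -0.384, 0.027, 0, 0, 0, 0.335], [-0.2, -0.384, 0.027, 0, 0, 0, 0.335]]]}}

```text
t: 53.6
eef_pos: [0.4571, 0.0133, 0.1271]
tcp_rot: [0.974, 0.226, -0.003, -0.001]
wrist_force: [1.2, -0.5, -0.3]
finger_gap: 0.399
```

{"method": "carry_out", "body": {"deltas": [[[-0.2, 0, 0, 0, 0, 0, 0.335], [-0.2, 0, 0, 0, 0, 0, 0.335], [-0.2, 0, 0, 0, 0, 0, 0.335], [-0.2, 0, 0, 0, 0, 0, 0.335]]]}}

```text
t: 54.0
eef_pos: [0.4658, 0.0121, 0.128]
tcp_rot: [0.881, 0.472, 0.001, 0.0]
wrist_force: [-0.1, -0.4, -0.0]
finger_gap: 0.4
```

{"method": "carry_out", "body": {"deltas": [[[-0.2, 0, 0, 0, 0, 0, 0.335], [-0.2, 0, 0, 0, 0, 0, 0.335], [-0.2, 0, 0, 0, 0, 0, 0.335], [-0.2, 0, 0, 0, 0, 0, 0.335], [-0.2, 0, 0, 0, 0, 0, 0.335]]]}}

```text
t: 54.5
eef_pos: [0.4657, 0.0121, 0.1279]
tcp_rot: [0.73, 0.684, 0.0, 0.0]
wrist_force: [-0.0, -0.7, 1.8]
finger_gap: 0.402
```

```bash
python3 -c "
from h import *
st()"
```

```text
t 54.5 tcp [0.4657 0.0121 0.1279] jaw -3.73 tilt [ 0.001 -0.   ] F [-0.  -0.7  1.8] T [-0.03  0.05 -0.02] gap 37.8 q6 -0.06
```

{"method": "carry_out", "body": {"deltas": [[[-0.2, 0, 0, -0.06, 0, 0, 0], [-0.2, 0, 0, -0.098, 0, 0, 0], [-0.2, 0, 0, -0.098, 0, 0, 0], [-1, 0, 0, -0.098, 0, 0, 0], [-1, 0, 0, -0.098, 0, 0, 0]]]}}

```text
t: 55.0
eef_pos: [0.4659, 0.012, 0.08]
tcp_rot: [0.73, 0.684, 0.001, 0.001]
wrist_force: [-0.7, 0.5, -0.4]
finger_gap: 0.264
```

{"method": "carry_out", "body": {"deltas": [[[-1, 0, 0, 0, 0, 0, 0], [-1, 0, 0, 0, 0, 0, 0], [-1, 0, 0, 0, 0, 0, 0], [-1, 0, 0, 0, 0, 0, 0]]]}}

```text
t: 55.4
eef_pos: [0.4654, 0.012, 0.0799]
tcp_rot: [0.73, 0.684, 0.001, 0.001]
wrist_force: [-0.5, -0.1, 5.8]
finger_gap: 0.138
```

{"method": "carry_out", "body": {"deltas": [[[-1, 0, 0, 0, 0, 0, -0.08], [-1, 0, 0, 0, 0, 0, -0.16], [-1, 0, 0, 0, 0, 0, -0.24], [-1, 0, 0, 0, 0, 0, -0.32], [-1, 0, 0, 0, 0, 0, -0.335]]]}}

```text
t: 55.9
eef_pos: [0.4658, 0.0119, 0.0799]
tcp_rot: [0.883, 0.47, 0.001, 0.001]
wrist_force: [0.4, -0.5, 4.9]
finger_gap: 0.138
```

{"method": "carry_out", "body": {"deltas": [[[-1, 0, 0, 0, 0, 0, -0.08], [-1, 0, 0, 0, 0, 0, -0.16], [-1, 0, 0, 0, 0, 0, -0.24], [-1, 0, 0, 0, 0, 0, -0.32], [-1, 0, 0, 0, 0, 0, -0.335]]]}}

```text
t: 56.4
eef_pos: [0.4662, 0.0115, 0.0799]
tcp_rot: [0.974, 0.225, 0.001, 0.001]
wrist_force: [0.1, -2.1, 4.8]
finger_gap: 0.133
```

{"method": "carry_out", "body": {"deltas": [[[-1, 0, 0, 0, 0, 0, -0.08], [-1, 0, 0, 0, 0, 0, -0.16], [-1, 0, 0, 0, 0, 0, -0.24], [-1, 0, 0, 0, 0, 0, -0.335], [-1, 0, 0, 0, 0, 0, -0.335]]]}}

```text
t: 56.9
eef_pos: [0.4662, 0.011, 0.0799]
tcp_rot: [0.999, -0.036, 0.002, 0.001]
wrist_force: [0.5, -3.1, 4.9]
finger_gap: 0.136
```

```bash
python3 -c "
from h import *
st()"
```

```text
t 56.9 tcp [0.4662 0.011  0.0799] jaw -94.12 tilt [ 0.0034 -0.0023] F [ 0.5 -3.1  4.9] T [-0.53  0.04  0.  ] gap 12.8 q6 1.52
```

{"method": "carry_out", "body": {"deltas": [[[-0.2, 0, 0, 0, 0, 0, 0], [-0.2, 0, 0, 0, 0, 0, 0], [-0.2, 0, 0, 0, 0, 0, 0], [-0.2, 0, 0, 0.1, 0, 0, 0], [-0.2, 0, 0, 0.2, 0, 0, 0]]]}}

```text
t: 57.4
eef_pos: [0.4628, 0.0125, 0.1785]
tcp_rot: [0.999, -0.036, -0.003, -0.0]
wrist_force: [1.4, -0.2, -0.1]
finger_gap: 0.4
```

{"method": "carry_out", "body": {"deltas": [[[0, -0.08, -0.1, 0, 0, 0, 0], [0, -0.16, -0.16, 0, 0, 0, 0], [0, -0.24, -0.24, 0, 0, 0, 0], [0, -0.3, -0.32, 0, 0, 0, 0], [0, -0.3, -0.4, 0, 0, 0, 0]]]}}

```text
t: 57.9
eef_pos: [0.3128, -0.1799, 0.1788]
tcp_rot: [0.999, -0.035, -0.001, -0.001]
wrist_force: [1.2, -0.3, 0.1]
finger_gap: 0.495
```

```bash
python3 look.py t12.png | grep -v bay
```

```text
t 57.9 tcp [ 0.3128 -0.1799  0.1788] jaw -94.05 tilt [-0.0012  0.0016] F [ 1.2 -0.3  0.1] T [0.03 0.08 0.01] gap 46.6 q6 0.93
lid 0.88 [231. 165. 326. 224.] (array([564.7,   8.1]), array([253.4, 159. ]), np.float32(86.4))
mandrel0 0.83 [403. 280. 443. 303.] (array([ 298.4, -367.7]), array([111. ,  23.9]), np.float32(57.8))
mandrel0 0.76 [454. 224. 497. 238.] (array([ 457.7, -512.9]), array([107.8,  24.7]), np.float32(74.6))
mandrel0 0.47 [254. 146. 289. 242.] (array([483.7,  13.5]), array([42.7, 93.4]), np.float32(179.1))
case 0.8 [270. 147. 290. 243.] (array([641.2,  -4.5]), array([39.1, 97.3]), np.float32(179.0))
case_rim 0.84 [195.3 276.7] [0.5582 0.0092]
lid_handle 0.76 [192.8 280.3] [0.5665 0.0016]
grip_far 0.74 [152.7 278.8] [ 0.6636 -0.0009]
grip_far 0.66 [233.1 272.6] [0.4608 0.0177]
grip_near 0.68 [232.1 270.9] [0.4634 0.0219]
mandrel0 0.92 [227.7 472. ] [ 0.4636 -0.5087]
mandrel0 0.72 [289.2 422.6] [ 0.3037 -0.3698]
mandrel0 0.65 [191.8 278.2] [0.5718 0.0096]
mandrel0 0.52 [140.  157.7] [0.7209 0.3359]
```

View pics/t12.png

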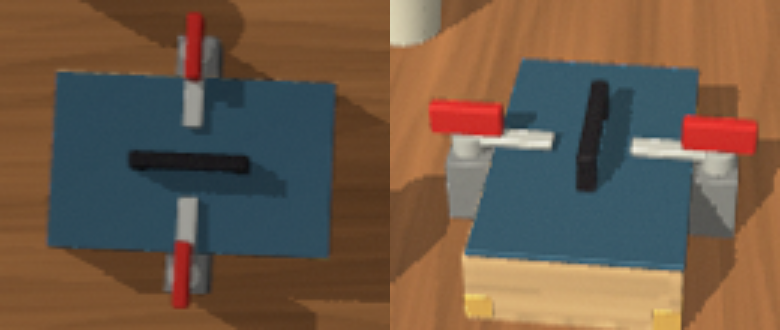

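The picture matches the start image: the lid is square, with corners around (57,72) and (336,84) in the crop. Both latch bars lie over the lid, at (194,100) and (187,220). I'm handing in.

```bash
python3 -c "
from h import *
p=bot.read_camera('top')
for q in('cup','tumbler','form'): print(q,[np.round(at(p,*d['centre'],0)[:2],3) for d in bot.pinpoint(p,q)[:1]])
print(bot.sign_off())"
```

```text
cup [array([ 0.764, -0.262])]
tumbler [array([0.46 , 0.028])]
form [array([0.467, 0.028])]
the job is handed in; nothing more can be done
None
```

I handed the job in after about 58 s of the 210 s allowed. The three loose steel mandrels are in three of the four bays. The lid is back on and both latches are locked.

- **First lid lift:** the grip slipped off the handle on the first try and the lid stayed on the case. The second grasp held.
- **Mandrels:** each was pressed down until it met the ledges, with 13–36 N on the wrist. The 36 N on the last one was higher than it needed. A picture before the lid went back showed all three lying between their clips. I judged the snap from the force and height readings, because the clip lips were too small to see clearly.
- **Lid and latches:** in the last picture the lid is square, and it seated at the same height as at the start, to within 1 mm. Both latch bars lie over it as they did at the start.
- **Cup, tumbler and form:** the final automatic check agreed for the cup to about 1 cm. For the tumbler and the form it returned points at the near latch, which I take as false detections. I did not look at either again before handing in. The arm was never near them, and one of the last detections fell at the tumbler's starting place.

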